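Find the brass packing plates in the part cases and pile them on the riser

ROBOT

A 6-joint arm with a two-finger parallel gripper is mounted at the origin on the work surface. World frame = base frame: x ahead of the robot, y to its left, z up, the work surface at z = 0. Lengths are in mm, angles in degrees, forces in N, time in s.
With the tool pointing down it reaches from about 350 to 850 mm from the base axis. Payload 8.1 kg.
Tool frame: the origin (TCP) lies midway between the tips of the shut fingers; the grasp point (between the pads) lies 19 mm behind it; z points along the fingers, y is the line along which they close (so a half turn about z gives the same grasp; the last joint's range is limited). The gripper opens to 85 mm and grips with 20 to 120 N. Pads are 22 mm wide; open, the fingers measure 114 mm over their backs; the gripper's body (76 mm by 85 mm) begins 54 mm behind the grasp point. The pads swing forward as they close: fully open they stand 13 mm farther back than shut.
Start: joints at [-80.294, 7.471, 85.268, -0, 87.261, -4.893], TCP at [151.251, -580.628, 231.292] pointing down, gripper open.
Joint ranges: [-169.43, 169.43], [-51.17, 129.36], [1.28, 143.12], [-76.62, 256.62], [0, 156.53], [-152.29, 152.29]. Speed limits (degrees/s): [136.94, 136.94, 159.86, 180, 180, 180].

INTERFACE

Orientations are given as [roll, pitch, yaw] about the fixed x, y, z axes, in that order (R = Rz(yaw) Ry(pitch) Rx(roll)).
In Python, from bench import r gives the robot as it stands. The module is installed in compiled form; this text tells all that it offers.
- The arm moves only by the tool jog_arm, never from a script. Its argument "rows" is a list of rows, each a list of 2 entries, a list of its own where there are three numbers: the shift along the tool's x, y, z in mm, then the turn, a rotation vector about the tool's x, y, z in rad. A call has 1 to 10 rows; each row is the pose to reach, as a shift and turn from the pose commanded when the call began, along the tool's axes at that moment; what a row does not reach only later rows make up. A row lasts 1/10 s, in which the tool goes at most 50 mm and 8.59 degrees, less where a joint would pass 70% of its speed; a pose out of reach is approached as far as the arm can. A call with a gripper value outside its range is refused whole. "grip" is the finger opening in mm, from 0 to 85.4, set as the call begins (left out, the last holds). The fingers move at their own pace and stop on an object; "force" is the grip in N (left out, the last holds). Time passes only in rows, so rows that repeat a pose let the fingers close. It gives the time, the measured TCP pose, the force, the opening and the grip force at its end, in the units of the state.
- r.sense(): the state, without advancing time (a new reading comes with each control period).
- r.snapshot(name): name is "scene" or "top" or "wrist"; returns (picture, depth): 400x640x3 uint8, blue, green, red; 400x640 float32, mm along the optical axis (not along the pixel's ray), 0 where there is no reading.
- r.camera_params(name): a dict with "fx", "fy", "cx", "cy" (pixels), "pose" (4x4, takes a point from camera to world coordinates); the wrist camera has in their place "tool_from_camera" (4x4, takes a point from camera to tool coordinates, whose origin is the TCP and whose axes are the flange's). Camera axes: x right, y down, z forward; pixel columns grow to the right and rows downward; lengths in mm; the calibration is good to about 2 mm. A picture is of the moment at which its call begins: read the wrist's pose just before it. camera_params takes no time and is no camera call.
- r.hand_in(): hands the job in; it is judged then, once.
The state is a dict: "time": time; "joint_pos": joint angles; "qd": joint speeds; "joint_efforts": joint torques, N m; "tool_pos": TCP position; "tcp_rot": TCP orientation; "ft_force": force on the tool from outside, world axes, zero at the start; "wrist_torque": the same for the moment, N m; "finger_gap": finger opening in mm; "grip_force": force on a finger pad.
Only numpy, scipy, OpenCV 4.12 (cv2) and the standard library are available. Lean on these libraries where they do the work, as an engineer would, in place of code of your own. Each camera call takes 0.05 s, during which the arm holds its last target. There are 200 camera calls.

TASK

Lift the lids of all three red part cases and leave them standing fully open together, so you can see what each holds. Take every brass plate out of its case and build one square pile with them on the small riser stand, each plate flat, centred on the stand's head and lined up with it; leave the steel plates and black spacers in their cases and the other things on the bench where they are. Finish with all three lids fully shut.

Things in the scene. Friction and masses are not known exactly. Their poses are not given: they have to be found in the camera images.
- case_a: Part case fixed to the bench, all three alike: dark tray 140 (x) x 178 (y) mm, floor 3 mm up, rim 3 mm thick and only 7 mm high, under a red hinged hood lid. Origin: centre of the underside. x points away from the robot (turned a little), hinge along the far (+x) edge. Holds brass plates, or steel plates, or black spacers.
- lid_a (a joint): Hinge of case_a's red hood (36 mm deep, walls 3 mm, top 44 mm above the bench), rad: 0 shut, grows as the front edge is lifted up and over away from the robot, stop at 1.75. Stiff: stays where left, some 3 N at the handle moves it. Axis along the case's y through (70, 0, 8) mm in its frame. At 1.7 the hood stands clear behind the tray, 145 mm high, leaning back.
- lid_a_handle (a point): Middle of lid_a's handle: round steel bar 10 mm thick, 68 mm long along the case's y, on two end posts, its centre 34 mm off the lid's top face, 18 mm behind the front edge. Moves with the lid. Shut, it lies at (-52, 0, 78) mm in the case frame, that is 122 mm before and 70 mm above the hinge axis.
- case_b: Part case fixed to the bench, all three alike: dark tray 140 (x) x 178 (y) mm, floor 3 mm up, rim 3 mm thick and only 7 mm high, under a red hinged hood lid. Origin: centre of the underside. x points away from the robot (turned a little), hinge along the far (+x) edge. Holds brass plates, or steel plates, or black spacers.
- lid_b (a joint): Hinge of case_b's red hood (36 mm deep, walls 3 mm, top 44 mm above the bench), rad: 0 shut, grows as the front edge is lifted up and over away from the robot, stop at 1.75. Stiff: stays where left, some 3 N at the handle moves it. Axis along the case's y through (70, 0, 8) mm in its frame. At 1.7 the hood stands clear behind the tray, 145 mm high, leaning back.
- lid_b_handle (a point): Middle of lid_b's handle: round steel bar 10 mm thick, 68 mm long along the case's y, on two end posts, its centre 34 mm off the lid's top face, 18 mm behind the front edge. Moves with the lid. Shut, it lies at (-52, 0, 78) mm in the case frame, that is 122 mm before and 70 mm above the hinge axis.
- case_c: Part case fixed to the bench, all three alike: dark tray 140 (x) x 178 (y) mm, floor 3 mm up, rim 3 mm thick and only 7 mm high, under a red hinged hood lid. Origin: centre of the underside. x points away from the robot (turned a little), hinge along the far (+x) edge. Holds brass plates, or steel plates, or black spacers.
- lid_c (a joint): Hinge of case_c's red hood (36 mm deep, walls 3 mm, top 44 mm above the bench), rad: 0 shut, grows as the front edge is lifted up and over away from the robot, stop at 1.75. Stiff: stays where left, some 3 N at the handle moves it. Axis along the case's y through (70, 0, 8) mm in its frame. At 1.7 the hood stands clear behind the tray, 145 mm high, leaning back.
- lid_c_handle (a point): Middle of lid_c's handle: round steel bar 10 mm thick, 68 mm long along the case's y, on two end posts, its centre 34 mm off the lid's top face, 18 mm behind the front edge. Moves with the lid. Shut, it lies at (-52, 0, 78) mm in the case frame, that is 122 mm before and 70 mm above the hinge axis.
- brass_1: Brass plate (golden), flat block 52 (x) x 32 (y) x 12 (z) mm, about 0.17 kg, edges barely rounded; origin at its centre. Up to four, two to four are there (absent: None); all lie flat side by side in one of the cases at the start, long side across the case's y, about 9 mm apart.
- brass_2: Brass plate (golden), flat block 52 (x) x 32 (y) x 12 (z) mm, about 0.17 kg, edges barely rounded; origin at its centre. Up to four, two to four are there (absent: None); all lie flat side by side in one of the cases at the start, long side across the case's y, about 9 mm apart.
- brass_3: Brass plate (golden), flat block 52 (x) x 32 (y) x 12 (z) mm, about 0.17 kg, edges barely rounded; origin at its centre. Up to four, two to four are there (absent: None); all lie flat side by side in one of the cases at the start, long side across the case's y, about 9 mm apart.
- brass_4: Brass plate (golden), flat block 52 (x) x 32 (y) x 12 (z) mm, about 0.17 kg, edges barely rounded; origin at its centre. Up to four, two to four are there (absent: None); all lie flat side by side in one of the cases at the start, long side across the case's y, about 9 mm apart.
- steel_1: Steel plate (grey), same size as a brass plate, 52 x 32 x 12 mm, origin at its centre; lies in another case and stays there.
- steel_2: Steel plate (grey), same size as a brass plate, 52 x 32 x 12 mm, origin at its centre; lies in another case and stays there.
- steel_3: Steel plate (grey), same size as a brass plate, 52 x 32 x 12 mm, origin at its centre; lies in another case and stays there.
- spacer_1: Black plastic round spacer, 28 mm across, 22 mm high, standing; origin at the centre of its underside; lies in the third case and stays there.
- spacer_2: Black plastic round spacer, 28 mm across, 22 mm high, standing; origin at the centre of its underside; lies in the third case and stays there.
- stand: Small riser stand fixed to the bench: blue foot 76 (x) x 60 (y) x 8 mm, slim dark neck, aluminium head 40 (x) x 24 (y) mm, level, its top 60 mm above the bench, a little smaller than a plate. Origin: centre of the foot's underside. Long side of head along x; it is turned up to 0.4 rad. The plates go on the head with their long side along its long side.
- carton: Bystander: small cardboard carton with a yellow band, 75 x 50 x 22 mm, origin at the centre of its underside.
- drilled_block: Bystander: dark steel block 50 x 50 x 35 mm with two holes, origin at the centre of its underside.
- screwdriver: Bystander: stubby screwdriver, 120 mm long, lying on the bench, handle towards its -x.
- jar: Bystander: glass jar with steel cap, 60 mm across, 75 mm high, origin at the centre of its underside.
- vee_block: Bystander: steel block 60 x 50 x 45 mm, origin at the centre of its underside.

How it is judged:
By the outcome, as a careful person would: the job done as asked, in the order asked, and still so for the second after the job is handed in, with the robot touching nothing.
Of brass_1, brass_2, brass_3, brass_4 only 2 to 4 are there at a start; the rules pass over those that are not, and their reading is None.
At some moment in a run one of brass_1, brass_2, brass_3, brass_4 may be knocked a few centimetres aside while the robot is not near it.
Once in a run the grip may slacken for a moment while it holds something.
It also fails if it takes over 210 s, if anything falls off the work surface, if the arm or the gripper's body presses on something with over 40 N, if the wrist force passes 120 N, or if a joint passes its speed limit or range.

## Working session

There is one attempt and no reset: what is moved stays moved. The work goes in short steps, Python scripts to look and compute and a tool call to move; the robot and the scene stay as the last step left them, time stands still between calls to the robot, and variables do not carry over. Pictures are saved under pics/ and viewed, at most 14 in all, crops included, and the job is handed in when it is done.

Besides the shell and the picture viewer there is one more tool, called after "Emit:" as name([rows], argument=value, ...), one row to a line, values as JSON. jog_arm: Moves the arm, as the interface text tells. Its arguments: {"type":"object","properties":{"rows":{"type":"array"},"grip":{"type":"number"},"force":{"type":"number"}},"required":["rows"]}

```bash
mkdir -p pics
cat > h.py <<'E'
from bench import r
import numpy as np, cv2
from scipy.spatial.transform import Rotation as R
def snap(n,f):
    s=r.sense(); im,d=r.snapshot(n); cv2.imwrite('pics/'+f+'.png',im); np.savez(''+f+'.npz',im=im,d=d,pos=s['tool_pos'],rot=s['tcp_rot']); return im,d
def pts(n,d,s=None):
    """HxWx3 world points"""
    p=r.camera_params(n); v,u=np.mgrid[:400,:640]
    X=np.stack([(u-p['cx'])/p['fx']*d,(v-p['cy'])/p['fy']*d,d,np.ones_like(d)],-1)
    if n=='wrist':
        T=np.eye(4); T[:3,:3]=R.from_euler('xyz',s['tcp_rot'],degrees=True).as_matrix(); T[:3,3]=s['tool_pos']; T=T@p['tool_from_camera']
    else: T=p['pose']
    W=(X@np.array(T).T)[...,:3]; W[d==0]=np.nan; return W
def rect(P):
    """min area rect: centre, sizes, angle of long side (deg)"""
    (c,s,a)=cv2.minAreaRect(P[:,:2].astype(np.float32))
    if s[0]<s[1]: s=s[::-1]; a+=90
    return np.round(c,1),np.round(s,1),round((a+90)%180-90,1),len(P)
def move(target,rot):
    """tool-frame shift and rotvec to world target pose"""
    s=r.sense(); A=R.from_euler('xyz',s['tcp_rot'],degrees=True); B=R.from_euler('xyz',rot,degrees=True)
    return np.round(A.inv().apply(np.array(target)-s['tool_pos']),1),np.round((A.inv()*B).as_rotvec(),3)
E
python3 - <<'E'
from h import *
s=r.sense(); print(s); print(r.camera_params('top'));print(r.camera_params('scene'));print(r.camera_params('wrist'))
a,_=snap('top','top0'); b,_=snap('scene','sc0')
E
```

```text
{'time': 0.0, 'joint_pos': array([-8.02928921e+01,  7.51585767e+00,  8.53292841e+01,  2.86253675e-04,
        8.72620885e+01, -4.89366601e+00]), 'qd': array([-0.07418345,  0.02219913, -0.00473659,  0.08443362,  0.00097599,
       -0.00041585]), 'joint_efforts': array([ 2.04078016e-03, -5.69387484e+01, -5.00555098e+01,  3.49155005e-05,
        1.44855177e-02, -2.43737702e-05]), 'tool_pos': array([ 151.1730668 , -580.07159152,  230.23657917]), 'tcp_rot': array([-1.79893185e+02, -9.43231815e-03,  1.46007512e+01]), 'ft_force': array([-0.51648429, -0.09950429, -0.02885762]), 'wrist_torque': array([-0.0117761 , -0.03319248,  0.02128555]), 'grip_force': 0.0, 'finger_gap': 85.50377301136126}
{'fx': 389.99908296539417, 'fy': 389.99908296539417, 'cx': 315.06420775633393, 'cy': 194.02539084050014, 'pose': array([[ 3.48632429e-03, -9.94916154e-01,  1.00646369e-01,
         4.39769425e+02],
       [-9.99993613e-01, -3.54789707e-03, -4.32783563e-04,
         6.46926488e+00],
       [ 7.87666315e-04, -1.00644217e-01, -9.94922168e-01,
         1.07987524e+03],
       [ 0.00000000e+00,  0.00000000e+0
[... 261 characters left out ...]
5e-01,  5.34673517e-01, -4.23974433e-01,
         5.14775983e+02],
       [-4.11756588e-03, -6.17857865e-01, -7.86279025e-01,
         1.05822295e+03],
       [ 0.00000000e+00,  0.00000000e+00,  0.00000000e+00,
         1.00000000e+00]])}
{'fx': 304.709660856837, 'fy': 304.709660856837, 'cx': 312.17564279995065, 'cy': 194.5007028828909, 'tool_from_camera': array([[ 1.66868278e-03, -9.63436235e-01, -2.67932523e-01,
         6.74891852e+01],
       [ 9.99997809e-01,  1.94636877e-03, -7.70802548e-04,
        -9.17950427e-02],
       [ 1.26411460e-03, -2.67930649e-01,  9.63437372e-01,
        -1.42998069e+02],
       [ 0.00000000e+00,  0.00000000e+00,  0.00000000e+00,
         1.00000000e+00]])}
```

View pics/top0.png

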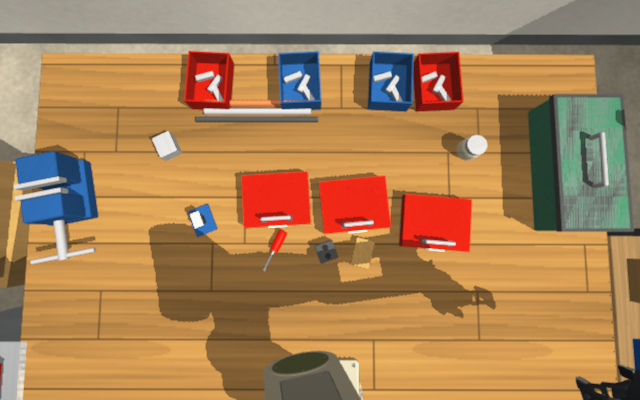

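View pics/sc0.png

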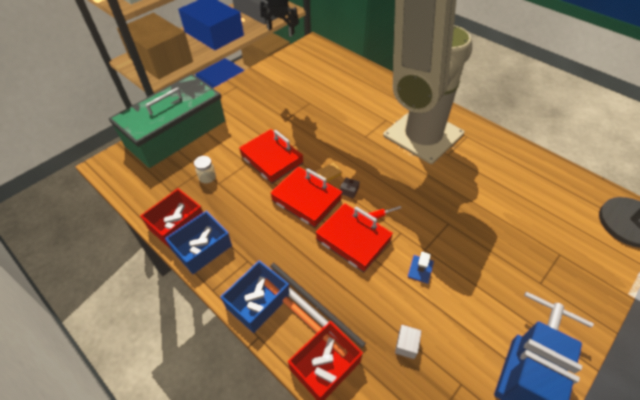

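The top view shows three red lids at about (276,200), (354,204) and (436,222), the stand at (201,219), and the screwdriver, drilled block and carton just in front of the cases. I'll measure these.

Run:
```python
from h import *
z=np.load('top0.npz'); im=z['im'].astype(int); W=pts('top',z['d'])
def reg(n,x0,x1,y0,y1,m):
    M=np.zeros((400,640),bool); M[y0:y1,x0:x1]=1; P=W[M&m]; P=P[np.isfinite(P[:,0])]; print(n,rect(P),np.round(np.median(P[:,2]),1),np.round(np.percentile(P[:,2],[2,98]),1))
red=(im[...,2]>180)&(im[...,1]<70)
H=W[...,2]
for n,x0,x1 in(('L',236,315),('M',315,393),('R',395,480)):
    reg(n,x0,x1,165,255,red&(H>38)&(H<50)); reg(n+' handle',x0,x1,165,255,(H>68)&(H<95))
reg('head',180,225,200,240,(H>50)&(H<75)); reg('foot',180,225,200,240,(H>4)&(H<20))
reg('block',310,340,236,266,(H>25)&(H<45)); reg('carton',345,380,236,270,(H>14)&(H<30)); reg('screwdr',255,290,225,275,(H>6)&(H<60))
reg('vee',145,185,125,165,(H>30)&(H<60)); reg('jar',450,490,130,165,(H>50)&(H<90))
```

```text
L (array([530.9, 112.2]), array([175.9, 138.3]), -86.1, 3060) 42.3 [38.6 46.1]
L handle (array([478.2, 107.4]), array([74.9,  9.8]), -86.2, 115) 80.3 [76.1 83.7]
M (array([518.6, -99.5]), array([176.6, 136.9]), -84.3, 3032) 42.4 [38.8 46.2]
M handle (array([ 465.1, -105.7]), array([75.6, 10. ]), -84.1, 116) 80.2 [75.8 84.4]
R (array([ 471. , -317.2]), array([175.9, 137.4]), 85.4, 2961) 42.5 [38.9 46.3]
R handle (array([ 417.4, -314.1]), array([76.6,  9.9]), 85.4, 120) 79.9 [74.8 85.3]
head (array([474.6, 315.3]), array([39.8, 24.8]), 21.0, 155) 58.2 [50.7 61.8]
foot (array([474.7, 315.1]), array([75.8, 60.7]), 21.4, 360) 6.3 [ 4.2 11.9]
block (array([391.6, -24.7]), array([49.9, 49.4]), -71.6, 355) 33.1 [29.3 36.9]
carton (array([ 387.9, -122.9]), array([74.6, 51. ]), -13.7, 528) 20.4 [16.4 24.2]
screwdr (array([400.1, 120.1]), array([123.6,  89.5]), 0.4, 340) 22.1 [ 9.4 44. ]
vee (array([678.4, 414.7]), array([61.2, 51.3]), 25.2, 442) 42.7 [32.1 47.1]
jar (array([ 673.1, -419.5]), array([52.7, 51.8]), -67.6, 377) 73.2 [51.2 77.3]
```

Run:
```python
from h import *
print(move([418,-313.7,160],[180,0,85.4]))
```

```text
(array([ 325.4, -190.4,   70.7]), array([-1.000e-03, -1.000e-03, -1.236e+00]))
```

Emit:
jog_arm([
  [[40, -23, 9], [0, 0, -0.13]],
  [[80, -47, 17], [0, 0, -0.27]],
  [[120, -70, 26], [0, 0, -0.41]],
  [[160, -94, 35], [0, 0, -0.55]],
  [[200, -117, 43], [0, 0, -0.69]],
  [[240, -140, 52], [0, 0, -0.83]],
  [[280, -164, 61], [0, 0, -0.97]],
  [[310, -181, 68], [0, 0, -1.11]],
  [[325, -190, 70], [0, 0, -1.236]],
  [[325, -190, 70], [0, 0, -1.236]],
], grip=45)

```text
time: 1.1
tool_pos: [418.9, -312.5, 160.3]
tcp_rot: [-179.9, -0.1, 85.8]
ft_force: [-0.4, -1.8, -0.3]
finger_gap: 45.1
grip_force: 0.0
```

Run:
```python
from h import *
s=r.sense(); print(s['tool_pos'],s['tcp_rot'],s['finger_gap'],move([418,-313.7,62],[180,0,85.4]))
snap('wrist','w1')
```

```text
[ 418.8718404  -312.51826432  160.26907042] [-1.79941224e+02 -9.22108151e-02  8.57656005e+01] 45.10252945434064 (array([-1.4, -0.7, 98.3]), array([-0.001, -0.002,  0.006]))
```

View pics/w1.png

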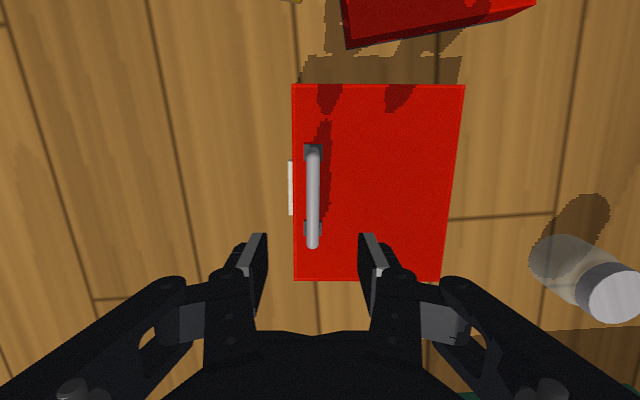

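The wrist view has the bar at column 313, between the pads (258 to 368) and parallel to them. I'll go down and grip it.

Emit:
jog_arm([
  [[-1, -0.5, 20], [0, 0, 0.006]],
  [[-1, -0.5, 45], [0, 0, 0.006]],
  [[-1, -0.5, 70], [0, 0, 0.006]],
  [[-1, -0.5, 88], [0, 0, 0.006]],
  [[-1, -0.5, 97], [0, 0, 0.006]],
  [[-1, -0.5, 97], [0, 0, 0.006]],
])

```text
time: 1.75
tool_pos: [415.9, -315.8, 63.0]
tcp_rot: [-179.9, -0.1, 84.9]
ft_force: [-0.2, 0.3, -0.2]
finger_gap: 45.0
grip_force: 0.0
```

Emit:
jog_arm([
  [[0, 0, 0], [0, 0, 0]],
  [[0, 0, 0], [0, 0, 0]],
  [[0, 0, 0], [0, 0, 0]],
  [[0, 0, 0], [0, 0, 0]],
  [[0, 0, 0], [0, 0, 0]],
  [[0, 0, 0], [0, 0, 0]],
  [[0, 0, 0], [0, 0, 0]],
  [[0, 0, 0], [0, 0, 0]],
], grip=5, force=30)

```text
time: 2.55
tool_pos: [418.5, -316.8, 65.8]
tcp_rot: [179.8, 0.1, 85.1]
ft_force: [3.3, -1.1, 6.9]
finger_gap: 8.7
grip_force: 30.4
```

Emit:
jog_arm([
  [[0, 2, -3.5], [0, 0, 0]],
  [[0, 4, -7], [0, 0, 0]],
  [[0, 6.5, -10.5], [0, 0, 0]],
  [[0, 10, -15], [0, 0, 0]],
  [[0, 14, -20], [0, 0, 0]],
  [[0, 14, -20], [0, 0, 0]],
])

```text
time: 3.15
tool_pos: [430.7, -317.6, 84.3]
tcp_rot: [-179.9, 0.1, 85.1]
ft_force: [-2.0, -5.2, 0.3]
finger_gap: 8.5
grip_force: 29.8
```

Run:
```python
from h import *
s=r.sense(); print(s['tool_pos'],s['ft_force'],s['wrist_torque'],s['finger_gap'],s['grip_force'])
snap('wrist','w2')
```

```text
[ 430.71888894 -317.56632826   84.28049535] [-1.98429823 -5.16218171  0.28821462] [-0.74899041  0.36719966  0.05696923] 8.538882514345504 29.78069633245468
```

View pics/w2.png

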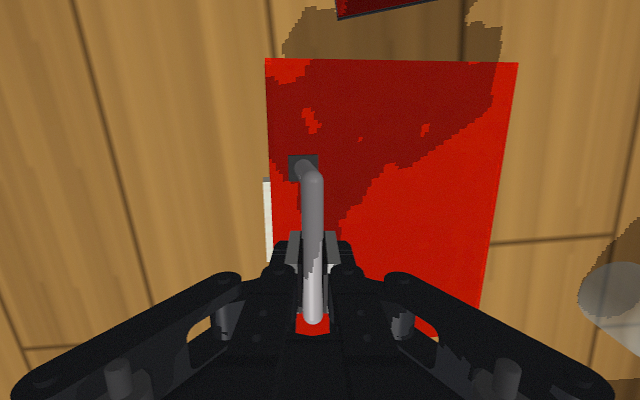

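The bar is held and the lid is rising with it. I'll follow the arc.

Emit:
jog_arm([
  [[0, 8, -9], [0, 0, 0]],
  [[0, 17.3, -17.3], [0, 0, 0]],
  [[0, 27, -25], [0, 0, 0]],
  [[0, 37.3, -31.5], [0, 0, 0]],
  [[0, 48.2, -37.2], [0, 0, 0]],
  [[0, 59.5, -42], [0, 0, 0]],
  [[0, 71.2, -45.6], [0, 0, 0]],
  [[0, 83.2, -48.3], [0, 0, 0]],
])

```text
time: 4.0
tool_pos: [513.6, -324.3, 133.5]
tcp_rot: [-179.9, 0.0, 85.1]
ft_force: [-4.8, -1.8, 4.3]
finger_gap: 8.6
grip_force: 31.3
```

Emit:
jog_arm([
  [[0, 12.2, -1.6], [0, 0, 0]],
  [[0, 24.4, -2.2], [0, 0, 0]],
  [[0, 36.7, -1.7], [0, 0, 0]],
  [[0, 49, 0], [0, 0, 0]],
  [[0, 61, 2.5], [0, 0, 0]],
  [[0, 72.6, 6.2], [0, 0, 0]],
  [[0, 84, 10.8], [0, 0, 0]],
  [[0, 95, 16.5], [0, 0, 0]],
  [[0, 105, 23], [0, 0, 0]],
  [[0, 111, 27.5], [0, 0, 0]],
])

```text
time: 5.0
tool_pos: [624.8, -333.1, 104.0]
tcp_rot: [-179.9, -0.1, 85.1]
ft_force: [-1.9, 1.4, 3.0]
finger_gap: 8.7
grip_force: 31.5
```

Emit:
jog_arm([
  [[0, 1, 1], [0, 0, 0]],
  [[0, 1, 1], [0, 0, 0]],
])

```text
time: 5.2
tool_pos: [625.7, -333.2, 103.5]
tcp_rot: [-180.0, -0.0, 85.1]
ft_force: [0.8, 1.0, -0.3]
finger_gap: 8.8
grip_force: 30.9
```

Run:
```python
from h import *
s=r.sense(); print(s['tool_pos'],s['ft_force'],s['wrist_torque'],s['finger_gap'],s['grip_force'])
im,d=snap('top','t1'); W=pts('top',d); H=W[...,2]
P=W[(H>100)&(H<160)&(im[...,2]>120)&(im[...,1]<60)]; print(rect(P), P[P[:,2]>138].mean(0), np.nanmax(P[:,2]))
```

```text
[ 625.72001468 -333.24054696  103.4814667 ] [ 0.75883401  0.99404029 -0.31303399] [ 0.31091867 -0.01360746  0.06798077] 8.7822303153953 30.8612197637558
(array([ 574.3, -325.8]), array([177.7,  41.3]), 86.3, 603) [ 575.77776194 -313.93726241  142.97757196] 150.27837070587213
```

View pics/t1.png

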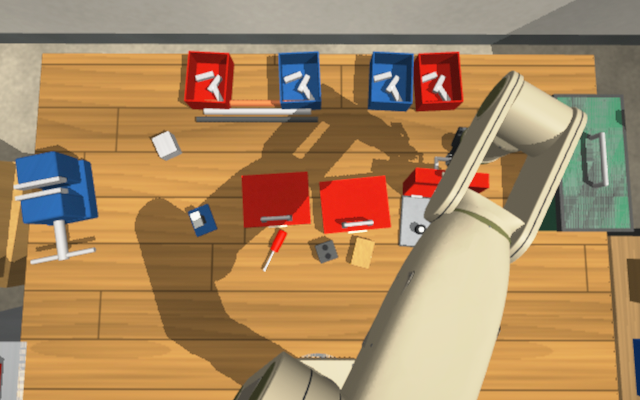

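The R lid is standing open, and a black spacer shows in the tray at (420,229). I'll release the bar and go to the middle case.

Emit:
jog_arm([
  [[0, 0, 0], [0, 0, 0]],
  [[0, 0, 0], [0, 0, 0]],
  [[0, 0, 0], [0, 0, 0]],
  [[0, 0, -20], [0, 0, 0]],
  [[0, 0, -50], [0, 0, 0]],
  [[0, 0, -80], [0, 0, 0]],
  [[0, 0, -100], [0, 0, 0]],
  [[0, 0, -100], [0, 0, 0]],
], grip=20)

```text
time: 6.05
tool_pos: [627.5, -335.1, 209.4]
tcp_rot: [179.6, 0.2, 85.1]
ft_force: [-0.4, -0.0, 0.3]
finger_gap: 19.7
grip_force: 0.0
```

Run:
```python
from h import *
s=r.sense(); print(s['tool_pos'],s['tcp_rot'],s['finger_gap'],move([466,-105,190],[180,0,95.7]))
```

```text
[ 627.50198204 -335.11338808  209.43916113] [179.60843959   0.20872076  85.06289956] 19.741290387598568 (array([ 215.4, -180.8,   17.4]), array([ 0.006,  0.004, -0.186]))
```

Emit:
jog_arm([
  [[35, -30, 2], [0, 0, -0.03]],
  [[70, -60, 4], [0, 0, -0.06]],
  [[105, -90, 6], [0, 0, -0.1]],
  [[140, -120, 8], [0, 0, -0.13]],
  [[175, -150, 12], [0, 0, -0.16]],
  [[200, -170, 16], [0, 0, -0.186]],
  [[215, -181, 17], [0, 0, -0.186]],
  [[215, -181, 17], [0, 0, -0.186]],
  [[215, -181, 17], [0, 0, -0.186]],
], grip=45)

```text
time: 6.95
tool_pos: [463.8, -104.1, 186.7]
tcp_rot: [-180.0, 0.0, 95.8]
ft_force: [-0.5, -1.0, 0.2]
finger_gap: 44.9
grip_force: 0.0
```

Run:
```python
from h import *
for i in range(4):
    s=r.sense(); print(s['tool_pos'],s['tcp_rot'][2],s['finger_gap'],move([466,-105,63],[180,0,95.7]),s['ft_force'])
    if i<3: im,d=r.snapshot('top')
snap('wrist','w3')
W=pts('top',d);H=W[...,2]; q=W[165:255,315:393]; m=(q[...,2]>68)&(q[...,2]<95); print(rect(q[m]))
```

```text
[ 463.79630655 -104.1073633   186.71427048] 95.76079590324501 44.947781700826766 (array([ -1.1,   2.1, 123.7]), array([-0.   ,  0.   ,  0.001])) [-0.51434342 -0.96056484  0.16476218]
[ 464.11313248 -104.53424601  186.89096571] 95.72634778557857 45.120970426270475 (array([ -0.6,   1.8, 123.9]), array([0., 0., 0.])) [-0.5774361  -0.18725995 -0.17273061]
[ 464.22189956 -104.76574953  186.9756619 ] 95.69657981768158 45.28259574771313 (array([ -0.4,   1.7, 124. ]), array([ 0.,  0., -0.])) [-0.05815901  0.86221734  0.07050891]
[ 464.27040761 -104.85047404  186.99121157] 95.68202308044586 45.068529089999316 (array([ -0.3,   1.7, 124. ]), array([ 0.,  0., -0.])) [-0.17034521  0.53234809 -0.7325058 ]
(array([0., 0.]), array([0., 0.]), 0.0, 0)
```

Emit:
jog_arm([
  [[0, 1.5, 30], [0, 0, 0]],
  [[0, 1.5, 60], [0, 0, 0]],
  [[0, 1.5, 90], [0, 0, 0]],
  [[0, 1.5, 112], [0, 0, 0]],
  [[0, 1.5, 123], [0, 0, 0]],
  [[0, 1.5, 123], [0, 0, 0]],
  [[0, 1.5, 123], [0, 0, 0]],
])

```text
time: 7.85
tool_pos: [466.0, -104.3, 64.9]
tcp_rot: [180.0, 0.0, 95.7]
ft_force: [0.6, -0.4, -0.2]
finger_gap: 44.7
grip_force: 0.0
```

Emit:
jog_arm([
  [[0, 0, 0], [0, 0, 0]],
  [[0, 0, 0], [0, 0, 0]],
  [[0, 0, 0], [0, 0, 0]],
  [[0, 0, 0], [0, 0, 0]],
  [[0, 0, 0], [0, 0, 0]],
  [[0, 0, 0], [0, 0, 0]],
  [[0, 0, 0], [0, 0, 0]],
  [[0, 0, 0], [0, 0, 0]],
], grip=5, force=30)

```text
time: 8.65
tool_pos: [466.8, -104.2, 65.4]
tcp_rot: [179.8, 0.1, 95.7]
ft_force: [5.6, 0.8, 6.6]
finger_gap: 8.4
grip_force: 30.3
```

Emit:
jog_arm([
  [[0, 2, -3.5], [0, 0, 0]],
  [[0, 4, -7], [0, 0, 0]],
  [[0, 6.5, -10.5], [0, 0, 0]],
  [[0, 10, -15], [0, 0, 0]],
  [[0, 14, -20], [0, 0, 0]],
  [[0, 14, -20], [0, 0, 0]],
])

```text
time: 9.25
tool_pos: [478.8, -102.8, 83.8]
tcp_rot: [-179.9, 0.0, 95.7]
ft_force: [0.4, -4.2, -0.5]
finger_gap: 8.6
grip_force: 29.7
```

Emit:
jog_arm([
  [[0, 8, -9], [0, 0, 0]],
  [[0, 17.3, -17.3], [0, 0, 0]],
  [[0, 27, -25], [0, 0, 0]],
  [[0, 37.3, -31.5], [0, 0, 0]],
  [[0, 48.2, -37.2], [0, 0, 0]],
  [[0, 59.5, -42], [0, 0, 0]],
  [[0, 71.2, -45.6], [0, 0, 0]],
  [[0, 83.2, -48.3], [0, 0, 0]],
])

```text
time: 10.05
tool_pos: [561.6, -94.6, 133.2]
tcp_rot: [-179.9, 0.0, 95.7]
ft_force: [-1.9, -3.4, -3.1]
finger_gap: 8.6
grip_force: 30.1
```

Emit:
jog_arm([
  [[0, 12.2, -1.6], [0, 0, 0]],
  [[0, 24.4, -2.2], [0, 0, 0]],
  [[0, 36.7, -1.7], [0, 0, 0]],
  [[0, 49, 0], [0, 0, 0]],
  [[0, 61, 2.5], [0, 0, 0]],
  [[0, 72.6, 6.2], [0, 0, 0]],
  [[0, 84, 10.8], [0, 0, 0]],
  [[0, 95, 16.5], [0, 0, 0]],
  [[0, 105, 23], [0, 0, 0]],
  [[0, 112, 28], [0, 0, 0]],
])

```text
time: 11.05
tool_pos: [673.3, -83.2, 103.9]
tcp_rot: [-179.9, 0.0, 95.7]
ft_force: [-2.8, -3.0, 1.3]
finger_gap: 8.6
grip_force: 33.0
```

Emit:
jog_arm([
  [[0, 1, 1], [0, 0, 0]],
  [[0, 1, 1], [0, 0, 0]],
  [[0, 1, 1], [0, 0, 0]],
])

```text
time: 11.35
tool_pos: [674.1, -83.1, 103.2]
tcp_rot: [-180.0, 0.0, 95.7]
ft_force: [0.8, -3.1, -1.4]
finger_gap: 8.5
grip_force: 32.7
```

Emit:
jog_arm([
  [[0, 0, 0], [0, 0, 0]],
  [[0, 0, 0], [0, 0, 0]],
  [[0, 0, 0], [0, 0, 0]],
  [[0, 0, -20], [0, 0, 0]],
  [[0, 0, -50], [0, 0, 0]],
  [[0, 0, -80], [0, 0, 0]],
  [[0, 0, -100], [0, 0, 0]],
  [[0, 0, -100], [0, 0, 0]],
  [[0, 0, -100], [0, 0, 0]],
], grip=20)

```text
time: 12.25
tool_pos: [674.7, -82.7, 203.6]
tcp_rot: [180.0, 0.0, 95.7]
ft_force: [1.3, -0.2, -1.0]
finger_gap: 20.4
grip_force: 0.0
```

Run:
```python
from h import *
s=r.sense(); print(s['tool_pos'],s['tcp_rot'],s['finger_gap'],move([479.5,108,190],[180,0,93.9]))
```

```text
[674.66585781 -82.69716409 203.60612674] [1.79950699e+02 4.06344656e-03 9.57402897e+01] 20.388342626785903 (array([ 209.3, -175.1,   13.4]), array([0.001, 0.   , 0.032]))
```

Emit:
jog_arm([
  [[35, -29, 2], [0, 0, 0.005]],
  [[70, -58, 4], [0, 0, 0.01]],
  [[105, -87, 6], [0, 0, 0.016]],
  [[140, -116, 8], [0, 0, 0.02]],
  [[175, -145, 10], [0, 0, 0.03]],
  [[200, -168, 13], [0, 0, 0.032]],
  [[209.5, -175.5, 13], [0, 0, 0.032]],
  [[209.5, -175.5, 13], [0, 0, 0.032]],
  [[209.5, -175.5, 13], [0, 0, 0.032]],
], grip=45)

```text
time: 13.15
tool_pos: [479.3, 107.6, 189.9]
tcp_rot: [-180.0, 0.0, 93.9]
ft_force: [0.3, -0.3, 0.8]
finger_gap: 45.2
grip_force: 0.0
```

Emit:
jog_arm([
  [[0, 0, 30], [0, 0, 0]],
  [[0, 0, 60], [0, 0, 0]],
  [[0, 0, 90], [0, 0, 0]],
  [[0, 0, 115], [0, 0, 0]],
  [[0, 0, 126], [0, 0, 0]],
  [[0, 0, 126], [0, 0, 0]],
  [[0, 0, 126], [0, 0, 0]],
])

```text
time: 13.85
tool_pos: [480.0, 107.6, 65.3]
tcp_rot: [180.0, 0.0, 93.8]
ft_force: [0.2, 0.8, 1.0]
finger_gap: 45.1
grip_force: 0.0
```

Emit:
jog_arm([
  [[0, 0, 0], [0, 0, 0]],
  [[0, 0, 0], [0, 0, 0]],
  [[0, 0, 0], [0, 0, 0]],
  [[0, 0, 0], [0, 0, 0]],
  [[0, 0, 0], [0, 0, 0]],
  [[0, 0, 0], [0, 0, 0]],
  [[0, 0, 0], [0, 0, 0]],
  [[0, 0, 0], [0, 0, 0]],
], grip=5, force=30)

```text
time: 14.65
tool_pos: [480.1, 108.2, 65.7]
tcp_rot: [179.9, 0.0, 93.9]
ft_force: [-0.1, -0.4, 5.9]
finger_gap: 8.7
grip_force: 29.5
```

Emit:
jog_arm([
  [[0, 2, -3.5], [0, 0, 0]],
  [[0, 4, -7], [0, 0, 0]],
  [[0, 6.5, -10.5], [0, 0, 0]],
  [[0, 10, -15], [0, 0, 0]],
  [[0, 14, -20], [0, 0, 0]],
  [[0, 14, -20], [0, 0, 0]],
])

```text
time: 15.25
tool_pos: [493.0, 109.0, 85.1]
tcp_rot: [-180.0, 0.0, 93.9]
ft_force: [-3.7, 0.5, 3.1]
finger_gap: 8.4
grip_force: 29.9
```

Emit:
jog_arm([
  [[0, 8, -9], [0, 0, 0]],
  [[0, 17.3, -17.3], [0, 0, 0]],
  [[0, 27, -25], [0, 0, 0]],
  [[0, 37.3, -31.5], [0, 0, 0]],
  [[0, 48.2, -37.2], [0, 0, 0]],
  [[0, 59.5, -42], [0, 0, 0]],
  [[0, 71.2, -45.6], [0, 0, 0]],
  [[0, 83.2, -48.3], [0, 0, 0]],
])

```text
time: 16.05
tool_pos: [576.4, 114.5, 133.9]
tcp_rot: [-180.0, 0.0, 93.9]
ft_force: [-4.2, -0.6, -0.2]
finger_gap: 8.4
grip_force: 30.7
```

Emit:
jog_arm([
  [[0, 12.2, -1.6], [0, 0, 0]],
  [[0, 24.4, -2.2], [0, 0, 0]],
  [[0, 36.7, -1.7], [0, 0, 0]],
  [[0, 49, 0], [0, 0, 0]],
  [[0, 61, 2.5], [0, 0, 0]],
  [[0, 72.6, 6.2], [0, 0, 0]],
  [[0, 84, 10.8], [0, 0, 0]],
  [[0, 95, 16.5], [0, 0, 0]],
  [[0, 105, 23], [0, 0, 0]],
  [[0, 112, 28], [0, 0, 0]],
])

```text
time: 17.05
tool_pos: [689.0, 122.0, 105.5]
tcp_rot: [179.9, 0.0, 93.9]
ft_force: [-1.3, -1.9, 1.9]
finger_gap: 8.7
grip_force: 31.1
```

Emit:
jog_arm([
  [[0, 1, 1], [0, 0, 0]],
  [[0, 1, 1], [0, 0, 0]],
  [[0, 1, 1], [0, 0, 0]],
])

```text
time: 17.35
tool_pos: [689.6, 122.1, 104.7]
tcp_rot: [179.9, 0.0, 93.9]
ft_force: [4.7, -3.0, 2.3]
finger_gap: 8.4
grip_force: 31.2
```

Emit:
jog_arm([
  [[0, 0, 0], [0, 0, 0]],
  [[0, 0, 0], [0, 0, 0]],
  [[0, 0, 0], [0, 0, 0]],
  [[0, 0, -20], [0, 0, 0]],
  [[0, 0, -50], [0, 0, 0]],
  [[0, 0, -80], [0, 0, 0]],
  [[0, 0, -100], [0, 0, 0]],
  [[0, 0, -100], [0, 0, 0]],
], grip=20)

```text
time: 18.15
tool_pos: [690.4, 122.8, 208.4]
tcp_rot: [179.6, -0.0, 93.9]
ft_force: [0.6, 0.3, 0.9]
finger_gap: 20.1
grip_force: 0.0
```

Emit:
jog_arm([
  [[30, -30, 0], [0, 0, -0.05]],
  [[60, -60, 0], [0, 0, -0.1]],
  [[90, -90, 0], [0, 0, -0.15]],
  [[120, -120, 0], [0, 0, -0.2]],
  [[150, -150, 0], [0, 0, -0.25]],
  [[180, -180, 0], [0, 0, -0.3]],
  [[190, -190, 0], [0, 0, -0.3]],
  [[190, -190, 0], [0, 0, -0.3]],
], grip=80)

```text
time: 18.95
tool_pos: [484.2, 300.2, 202.6]
tcp_rot: [-179.9, -0.0, 111.2]
ft_force: [0.3, -0.2, 0.9]
finger_gap: 80.0
grip_force: 0.0
```

Run:
```python
from h import *
s=r.sense(); print(s['tool_pos'],s['tcp_rot'],s['finger_gap'])
im,d=snap('top','t2'); cv2.imwrite('pics/t2c.png',cv2.resize(im[150:280,180:500],None,fx=2.5,fy=2.5))
```

```text
[484.22856657 300.16374645 202.61830217] [-1.79905386e+02 -6.29201320e-03  1.11223512e+02] 80.04323943794701
```

View pics/t2c.png

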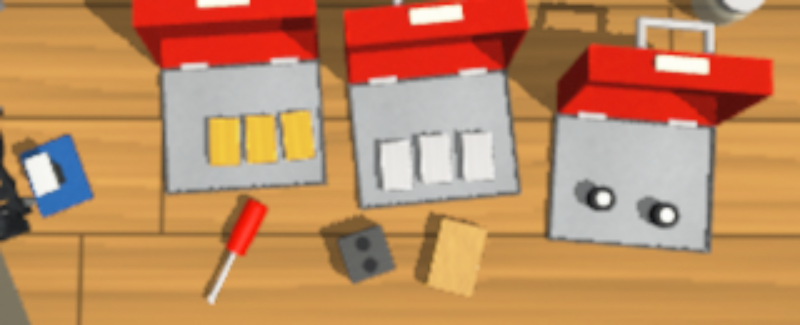

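All three lids stand open. The left case holds three brass plates, at crop (224,141), (261,139) and (298,136). The middle case holds steel plates and the right one holds two spacers. I'll measure the plates.

```bash
cat >> h.py <<'E'
def brass(n='top',f=None,zr=(0,150),verbose=1,rotc=0):
    s=r.sense(); im,d=r.snapshot(n); 
    if f: cv2.imwrite('pics/'+f+'.png',im)
    W=pts(n,d,s); hsv=cv2.cvtColor(im,cv2.COLOR_BGR2HSV)
    m=((abs(hsv[...,0].astype(int)-22)<6)&(hsv[...,1]>170)&(hsv[...,2]>90)&(W[...,2]>zr[0])&(W[...,2]<zr[1])).astype(np.uint8)
    k,l,st,c=cv2.connectedComponentsWithStats(m,connectivity=4)
    for i in range(1,k):
        if st[i,4]>60:
            P=W[l==i]; P=P[np.isfinite(P[:,0])]; h=np.median(P[:,2]); print(rect(P[abs(P[:,2]-h)<6]),'z',round(float(h),1),'px',np.round(c[i]))
E
python3 - <<'E'
from h import *
brass('top')
W=pts('top',np.load('t2.npz')['d']); H=W[...,2]
for n,x0,x1 in(('L',230,312),('M',312,395),('R',395,495)):
    q=W[130:215,x0:x1].reshape(-1,3); q=q[(q[:,2]>110)&(q[:,2]<165)]; print(n,rect(q),q[:,2].max(), q[q[:,2]>135].mean(0))
E
```

```text
(array([520.9,  50.8]), array([48.3, 27.7]), 6.0, 179) z 13.2 px [299. 204.]
(array([516.,  91.]), array([47.2, 27.8]), 0.8, 180) z 13.7 px [284. 205.]
(array([513. , 132.1]), array([46.9, 28. ]), 1.1, 190) z 13.5 px [269. 206.]
L (array([654.5, 119.5]), array([178.4,  76.4]), -85.6, 1243) 150.24295730854146 [638.40527626 118.15645753 142.34138564]
M (array([639.8, -88.2]), array([178.6,  75.7]), -84.1, 1262) 152.39609726850654 [623.05035322 -89.37277407 142.88100114]
R (array([ 591.6, -328.1]), array([179.5,  76.4]), 85.3, 1328) 149.69563539923183 [ 574.84392503 -326.08442045  143.30592489]
```

Run:
```python
from h import *
print(move([513.5,132,110],[180,0,93]))
```

```text
(array([-165.1,  -34.5,   93.1]), array([-0.001,  0.001,  0.316]))
```

Emit:
jog_arm([
  [[-35, -8, 15], [0, 0, 0.07]],
  [[-75, -16, 35], [0, 0, 0.15]],
  [[-115, -24, 60], [0, 0, 0.23]],
  [[-150, -31, 83], [0, 0, 0.3]],
  [[-165, -34.5, 93], [0, 0, 0.316]],
  [[-165, -34.5, 93], [0, 0, 0.316]],
  [[-165, -34.5, 93], [0, 0, 0.316]],
  [[-165, -34.5, 93], [0, 0, 0.316]],
], grip=80)

```text
time: 19.85
tool_pos: [514.3, 133.5, 112.0]
tcp_rot: [179.9, -0.0, 93.0]
ft_force: [-0.2, 0.7, -0.0]
finger_gap: 80.0
grip_force: 0.0
```

Run:
```python
from h import *
print(r.sense()['tool_pos']);brass('wrist','w4')
```

```text
[514.34751448 133.53701387 111.95533772]
(array([514.2, 132.6]), array([51. , 31.7]), 1.4, 2276) z 15.3 px [312. 197.]
(array([517.1,  92.3]), array([50.9, 32.1]), 3.3, 2002) z 15.3 px [313. 242.]
(array([521.4,  52.1]), array([51.1, 31.8]), 6.3, 1773) z 15.2 px [315. 284.]
```

View pics/w4.png

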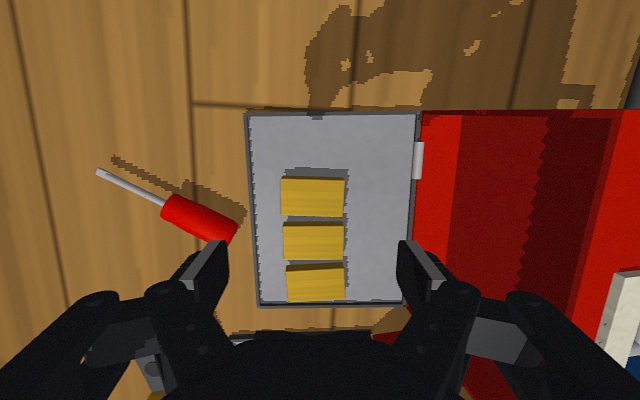

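The wrist view shows the three plates at rows 197, 242 and 284, 51 x 32 mm with tops at z 15. That matches what they should be. I'll pick the first one.

Run:
```python
from h import *
print(move([514.2,132.6,3],[180,0,91.4]))
```

```text
(array([ -1.2,  -0.3, 109. ]), array([ 0.002, -0.001,  0.029]))
```

Emit:
jog_arm([
  [[-0.9, -0.1, 25], [0, 0, 0.029]],
  [[-0.9, -0.1, 55], [0, 0, 0.029]],
  [[-0.9, -0.1, 80], [0, 0, 0.029]],
  [[-0.9, -0.1, 98], [0, 0, 0.029]],
  [[-0.9, -0.1, 106], [0, 0, 0.029]],
  [[-0.9, -0.1, 108], [0, 0, 0.029]],
  [[-0.9, -0.1, 108], [0, 0, 0.029]],
  [[-0.9, -0.1, 108], [0, 0, 0.029]],
], grip=66)

```text
time: 20.7
tool_pos: [514.5, 132.1, 4.1]
tcp_rot: [179.9, -0.0, 91.3]
ft_force: [-0.0, 0.1, -0.0]
finger_gap: 66.1
grip_force: 0.0
```

Emit:
jog_arm([
  [[0, 0, 0], [0, 0, 0]],
  [[0, 0, 0], [0, 0, 0]],
  [[0, 0, 0], [0, 0, 0]],
  [[0, 0, 0], [0, 0, 0]],
  [[0, 0, 0], [0, 0, 0]],
  [[0, 0, 0], [0, 0, 0]],
], grip=45, force=40)

```text
time: 21.3
tool_pos: [514.4, 131.9, 4.2]
tcp_rot: [179.9, -0.0, 91.3]
ft_force: [-1.4, 0.2, 5.6]
finger_gap: 50.8
grip_force: 41.8
```

Run:
```python
from h import *
s=r.sense(); print(s['tool_pos'],s['tcp_rot'],s['ft_force'],s['finger_gap']);im,d=snap('wrist','w5');cv2.imwrite('pics/w5.png',cv2.resize(im[180:320,180:450],None,fx=2.5,fy=2.5))
```

```text
[514.42009167 131.94556926   4.1845519 ] [ 1.79876195e+02 -2.61707532e-02  9.13150324e+01] [-1.42685606  0.24388427  5.55306037] 50.79606761689373
```

View pics/w5.png

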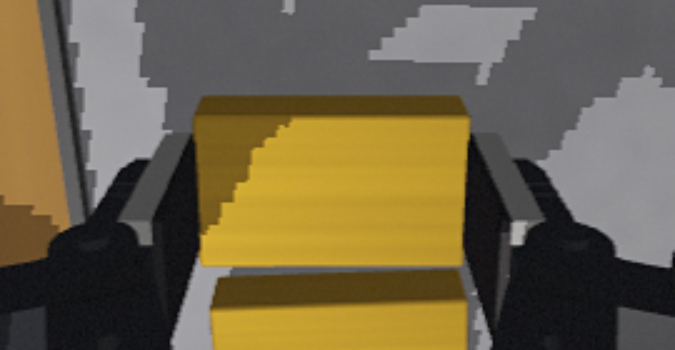

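Plate 1 sits between the pads. I'll lift it and view the stand from a waypoint 90 mm short.

Emit:
jog_arm([
  [[0, 0, -10], [0, 0, 0]],
  [[0, 0, -30], [0, 0, 0]],
  [[0, 0, -60], [0, 0, 0]],
  [[15, -1, -90], [0, 0, -0.07]],
  [[35, -3, -120], [0, 0, -0.14]],
  [[60, -5, -140], [0, 0, -0.21]],
  [[85, -8, -155], [0, 0, -0.28]],
  [[99, -10, -160], [0, 0, -0.342]],
  [[99, -10, -160], [0, 0, -0.342]],
  [[99, -10, -160], [0, 0, -0.342]],
])

```text
time: 22.35
tool_pos: [500.9, 230.3, 162.9]
tcp_rot: [-180.0, 0.0, 110.9]
ft_force: [0.3, -0.4, -2.1]
finger_gap: 50.6
grip_force: 42.5
```

```bash
cat >> h.py <<'E'
def stand(f=None):
    s=r.sense(); im,d=r.snapshot('wrist')
    if f: cv2.imwrite('pics/'+f+'.png',im)
    W=pts('wrist',d,s); c=np.array([475,315]); near=np.hypot(W[...,0]-c[0],W[...,1]-c[1])<60
    for z0,z1 in((56,66),(5,12)):
        P=W[near&(W[...,2]>z0)&(W[...,2]<z1)]; 
        if len(P)>20: print(rect(P),np.median(P[:,2]))
E
python3 - <<'E'
from h import *
s=r.sense(); print(s['tool_pos'],s['tcp_rot'],s['finger_gap'],s['grip_force']);stand('w6'); brass('wrist')
E
```

```text
[500.86585345 230.26981858 162.86030774] [-1.79996280e+02  2.25618825e-02  1.10874394e+02] 50.56504307617181 42.50448167324066
(array([476.5, 318.1]), array([40.1, 24. ]), 22.3, 1780) 60.35243738133366
(array([476.4, 318.2]), array([75.9, 60.2]), 22.0, 3826) 8.323531793567042
(array([517.3,  92.3]), array([51.3, 32.4]), 4.7, 1121) z 15.1 px [282. 301.]
(array([519.4,  62.1]), array([52. , 24.5]), 26.3, 490) z 15.1 px [272. 325.]
```

View pics/w6.png

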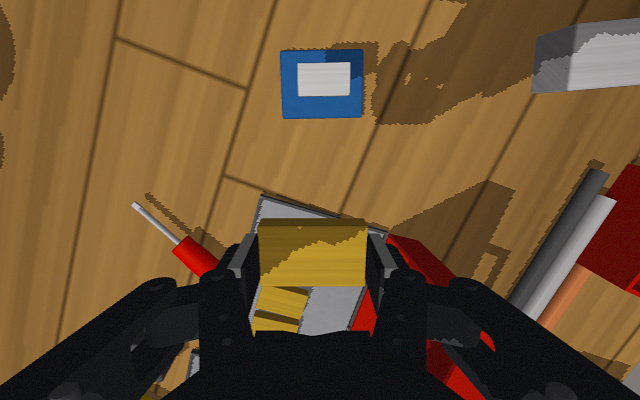

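The stand head is at (324,79) in the wrist picture. I'll repeat the reading now the arm has settled, and add the held plate's pose.

```bash
cat >> h.py <<'E'
def held():
    """held plate pose in tool frame"""
    im,d=r.snapshot('wrist'); p=r.camera_params('wrist'); v,u=np.mgrid[:400,:640]
    X=np.stack([(u-p['cx'])/p['fx']*d,(v-p['cy'])/p['fy']*d,d,np.ones_like(d)],-1)@np.array(p['tool_from_camera']).T
    hsv=cv2.cvtColor(im,cv2.COLOR_BGR2HSV); m=(abs(hsv[...,0].astype(int)-22)<6)&(hsv[...,1]>170)&(hsv[...,2]>60)&(X[...,2]>-25)&(X[...,2]<2)&(abs(X[...,0])<30)
    P=X[m]; h=np.percentile(P[:,2],20); t=P[abs(P[:,2]-h)<1.5]; print('held top z',h,rect(t))
E
python3 - <<'E'
from h import *
s=r.sense(); print(s['tool_pos'],s['tcp_rot'],s['finger_gap'],s['grip_force']);stand(); held()
E
```

```text
[500.69911237 229.54099211 162.11500198] [-1.79928206e+02  1.69195779e-02  1.10813596e+02] 50.9471329953203 42.50434935092926
(array([476.5, 318.1]), array([40. , 24.2]), 21.6, 1783) 60.39062876208311
(array([476.5, 318.2]), array([76.1, 60.1]), 22.0, 3839) 8.35424465094195
held top z -11.483019078055076 (array([ 0.7, -0. ]), array([51.4, 32.6]), 89.9, 6272)
```

Run:
```python
from h import *
print(move([492,276.4,125],[180,0,111.9]))
```

```text
(array([47. ,  8.5, 37. ]), array([-0.001,  0.   , -0.019]))
```

Emit:
jog_arm([
  [[15, 3, 12], [0, 0, -0.01]],
  [[30, 6, 24], [0, 0, -0.019]],
  [[43, 8, 34], [0, 0, -0.019]],
  [[47, 8.5, 37], [0, 0, -0.019]],
  [[47, 8.5, 37], [0, 0, -0.019]],
  [[47, 8.5, 37], [0, 0, -0.019]],
  [[47, 8.5, 37], [0, 0, -0.019]],
  [[47, 8.5, 37], [0, 0, -0.019]],
])

```text
time: 23.35
tool_pos: [492.7, 277.2, 126.4]
tcp_rot: [179.9, 0.0, 112.0]
ft_force: [-0.0, 0.5, -2.3]
finger_gap: 50.7
grip_force: 42.5
```

Run:
```python
from h import *
s=r.sense(); print(s['tool_pos'],s['tcp_rot'],s['finger_gap'],s['grip_force']);stand(); held()
```

```text
[492.73163039 277.18250199 126.35425489] [1.79937702e+02 4.69627743e-03 1.11969156e+02] 50.71234179733115 42.45549559593201
(array([476.5, 318.2]), array([40.1, 23.4]), 22.1, 2037) 60.3219413309248
(array([476.5, 318.3]), array([76.2, 58.9]), 22.1, 4216) 8.322443287244482
held top z -11.451821958465866 (array([ 0.9, -0.1]), array([51.8, 32.1]), 89.9, 6280)
```

Run:
```python
from h import *
s=r.sense(); print(s['tool_pos'],move([476.7,317.4,80],[180,0,112.1]))
```

```text
[492.61825442 277.17837537 126.20263175] (array([43.3,  0.2, 46.2]), array([ 0.001,  0.   , -0.002]))
```

Emit:
jog_arm([
  [[14, 0, 5], [0, 0, -0.002]],
  [[28, 0, 14], [0, 0, -0.002]],
  [[40, 0, 30], [0, 0, -0.002]],
  [[43.3, 0.2, 40], [0, 0, -0.002]],
  [[43.3, 0.2, 46], [0, 0, -0.002]],
  [[43.3, 0.2, 46], [0, 0, -0.002]],
  [[43.3, 0.2, 46], [0, 0, -0.002]],
  [[43.3, 0.2, 46], [0, 0, -0.002]],
  [[43.3, 0.2, 46], [0, 0, -0.002]],
  [[43.3, 0.2, 46], [0, 0, -0.002]],
])

```text
time: 24.45
tool_pos: [476.7, 317.6, 80.3]
tcp_rot: [179.9, -0.0, 112.1]
ft_force: [-1.3, 0.1, -1.9]
finger_gap: 50.8
grip_force: 42.5
```

Run:
```python
from h import *
s=r.sense(); print(s['tool_pos'],s['ft_force'],move([476.7,317.4,61],[180,0,112.1]))
```

```text
[476.66024114 317.58874774  80.30716293] [-1.31470956  0.10248951 -1.92634059] (array([-0.2, -0.1, 19.3]), array([ 0.001, -0.   , -0.   ]))
```

Emit:
jog_arm([
  [[0, 0, 6], [0, 0, 0]],
  [[0, 0, 12], [0, 0, 0]],
  [[0, 0, 16], [0, 0, 0]],
  [[0, 0, 18], [0, 0, 0]],
  [[0, 0, 19], [0, 0, 0]],
  [[0, 0, 19.5], [0, 0, 0]],
  [[0, 0, 19.5], [0, 0, 0]],
  [[0, 0, 19.5], [0, 0, 0]],
  [[0, 0, 19.5], [0, 0, 0]],
])

```text
time: 25.35
tool_pos: [476.2, 317.6, 61.2]
tcp_rot: [-180.0, 0.0, 112.1]
ft_force: [-5.8, -2.8, 9.9]
finger_gap: 50.7
grip_force: 43.6
```

Run:
```python
from h import *
s=r.sense(); print(s['tool_pos'],s['ft_force'],s['wrist_torque'])
```

```text
[476.18074663 317.64611206  61.22123455] [-5.75109373 -2.81218384  9.93489161] [-0.44578485  0.81348519  0.00119515]
```

Contact shows 10 N upward, so the plate is seated. I'll release it, back off and look.

Emit:
jog_arm([
  [[0, 0, 0], [0, 0, 0]],
  [[0, 0, 0], [0, 0, 0]],
  [[0, 0, 0], [0, 0, 0]],
  [[0, 0, 0], [0, 0, 0]],
  [[0, 0, -10], [0, 0, 0]],
  [[0, 0, -30], [0, 0, 0]],
  [[-10, 0, -60], [0, 0, 0]],
  [[-35, 0, -90], [0, 0, 0]],
  [[-50, 0, -100], [0, 0, 0]],
  [[-50, 0, -100], [0, 0, 0]],
], grip=64)

```text
time: 26.35
tool_pos: [497.2, 270.3, 163.0]
tcp_rot: [179.7, 0.0, 112.0]
ft_force: [-0.4, -0.1, -0.3]
finger_gap: 64.3
grip_force: 0.0
```

Run:
```python
from h import *
brass('wrist','w7'); brass('top')
print(r.sense()['tool_pos'], move([517.2,92.3,90],[180,0,94]))
```

```text
(array([475.7, 318.2]), array([50.7, 31.2]), 22.1, 2813) z 72.4 px [309. 131.]
(array([517. ,  93.2]), array([51.2, 32.1]), 3.4, 607) z 15.1 px [265. 325.]
(array([520.8,  50.8]), array([48.3, 27.7]), 6.4, 179) z 12.8 px [299. 204.]
(array([516. ,  91.2]), array([47.2, 27.7]), 1.1, 184) z 13.4 px [284. 205.]
[494.76903929 271.09444582 159.62793644] (array([-174.2,  -46.3,   69.6]), array([-0.001, -0.   ,  0.315]))
```

The first plate is centred on the head to within 1 mm. Next is plate 2.

Emit:
jog_arm([
  [[-35, -9, 5], [0, 0, 0.06]],
  [[-75, -20, 15], [0, 0, 0.13]],
  [[-115, -30, 30], [0, 0, 0.2]],
  [[-150, -40, 50], [0, 0, 0.27]],
  [[-170, -45, 65], [0, 0, 0.315]],
  [[-174, -46.3, 69.6], [0, 0, 0.315]],
  [[-174, -46.3, 69.6], [0, 0, 0.315]],
  [[-174, -46.3, 69.6], [0, 0, 0.315]],
  [[-174, -46.3, 69.6], [0, 0, 0.315]],
  [[-174, -46.3, 69.6], [0, 0, 0.315]],
], grip=66)

```text
time: 27.45
tool_pos: [518.1, 93.8, 91.4]
tcp_rot: [179.9, -0.0, 94.2]
ft_force: [-1.2, 0.1, -0.6]
finger_gap: 65.9
grip_force: 0.0
```

Run:
```python
from h import *
brass('wrist','w8')
print(r.sense()['tool_pos'], move([517.2,92.3,4],[180,0,93.5]))
```

```text
(array([517. ,  92.6]), array([51.1, 31.7]), 3.7, 2659) z 15.3 px [311. 205.]
(array([521.1,  51.9]), array([50.6, 31.9]), 6.8, 2314) z 15.2 px [312. 254.]
(array([385.5, -94.1]), array([31.8,  3.6]), -14.3, 239) z 11.4 px [153. 387.]
[517.99756041  93.58667469  91.29218305] (array([-1.2, -1. , 87.3]), array([ 0.001, -0.   ,  0.011]))
```

Emit:
jog_arm([
  [[-0.9, -1, 25], [0, 0, 0.008]],
  [[-0.9, -1, 50], [0, 0, 0.008]],
  [[-0.9, -1, 72], [0, 0, 0.008]],
  [[-0.9, -1, 83], [0, 0, 0.008]],
  [[-0.9, -1, 87], [0, 0, 0.008]],
  [[-0.9, -1, 87], [0, 0, 0.008]],
  [[-0.9, -1, 87], [0, 0, 0.008]],
  [[-0.9, -1, 87], [0, 0, 0.008]],
])

```text
time: 28.3
tool_pos: [517.8, 91.8, 4.9]
tcp_rot: [179.9, -0.0, 93.6]
ft_force: [0.4, -0.2, -0.1]
finger_gap: 66.2
grip_force: 0.0
```

Emit:
jog_arm([
  [[0, 0, 0], [0, 0, 0]],
  [[0, 0, 0], [0, 0, 0]],
  [[0, 0, 0], [0, 0, 0]],
  [[0, 0, 0], [0, 0, 0]],
  [[0, 0, 0], [0, 0, 0]],
  [[0, 0, 0], [0, 0, 0]],
], grip=45, force=40)

```text
time: 28.9
tool_pos: [517.6, 91.8, 4.8]
tcp_rot: [179.9, -0.0, 93.6]
ft_force: [-0.8, -0.6, 5.8]
finger_gap: 50.4
grip_force: 41.6
```

Emit:
jog_arm([
  [[0, 0, -10], [0, 0, 0]],
  [[0, 0, -30], [0, 0, 0]],
  [[0, 0, -60], [0, 0, 0]],
  [[0, 0, -90], [0, 0, 0]],
  [[0, 0, -120], [0, 0, 0]],
  [[0, 0, -120], [0, 0, 0]],
])

```text
time: 29.5
tool_pos: [520.0, 92.0, 129.5]
tcp_rot: [179.5, -0.0, 93.6]
ft_force: [1.2, 0.3, -0.9]
finger_gap: 50.8
grip_force: 42.6
```

Run:
```python
from h import *
held(); s=r.sense(); print(s['tool_pos'],s['finger_gap'], move([493.6,276.4,138],[180,0,112.1])); brass('top')
```

```text
held top z -10.88019970589325 (array([0.7, 0. ]), array([51.6, 32.3]), -90.0, 6213)
[518.70859965  91.83300049 126.84692538] 50.47845027021983 (array([185.8, -13.4, -11.2]), array([ 0.006,  0.001, -0.323]))
(array([475.3, 316.3]), array([48.2, 32. ]), 22.7, 229) z 70.2 px [195. 219.]
```

Emit:
jog_arm([
  [[30, -2, -3], [0, 0, -0.05]],
  [[70, -5, -6], [0, 0, -0.12]],
  [[110, -8, -9], [0, 0, -0.19]],
  [[145, -11, -11], [0, 0, -0.26]],
  [[175, -13, -11], [0, 0, -0.32]],
  [[186, -13.4, -11], [0, 0, -0.323]],
  [[186, -13.4, -11], [0, 0, -0.323]],
  [[186, -13.4, -11], [0, 0, -0.323]],
  [[186, -13.4, -11], [0, 0, -0.323]],
  [[186, -13.4, -11], [0, 0, -0.323]],
])

```text
time: 30.6
tool_pos: [491.9, 275.2, 134.4]
tcp_rot: [-180.0, 0.0, 112.0]
ft_force: [-0.2, -0.6, -1.2]
finger_gap: 50.9
grip_force: 42.6
```

Run:
```python
from h import *
held(); brass('wrist','w9',zr=(60,90)); s=r.sense(); print(s['tool_pos'],s['finger_gap'], move([476.5,317.4,90],[180,0,112.1]));
```

```text
held top z -10.862719935782508 (array([ 1.1, -0. ]), array([51.2, 32.3]), -89.8, 6210)
(array([475.7, 318.2]), array([50.9, 30.8]), 22.1, 3557) z 72.4 px [314. 144.]
[491.90555038 275.60552165 134.63905161] 50.703154722360914 (array([44.5,  1.4, 44.6]), array([ 0.   ,  0.   , -0.001]))
```

Emit:
jog_arm([
  [[14, 0, 4], [0, 0, 0]],
  [[28, 1, 10], [0, 0, 0]],
  [[40, 1.4, 25], [0, 0, 0]],
  [[44.5, 1.4, 38], [0, 0, 0]],
  [[44.5, 1.4, 44.6], [0, 0, 0]],
  [[44.5, 1.4, 44.6], [0, 0, 0]],
  [[44.5, 1.4, 44.6], [0, 0, 0]],
  [[44.5, 1.4, 44.6], [0, 0, 0]],
  [[44.5, 1.4, 44.6], [0, 0, 0]],
  [[44.5, 1.4, 44.6], [0, 0, 0]],
])

```text
time: 31.7
tool_pos: [476.7, 318.2, 90.6]
tcp_rot: [179.9, -0.0, 112.1]
ft_force: [0.2, 0.2, -1.8]
finger_gap: 50.7
grip_force: 42.5
```

Run:
```python
from h import *
s=r.sense(); print(s['tool_pos'],s['ft_force'],move([476.5,317.5,73.2],[180,0,112.1]))
```

```text
[476.66418326 318.209026    90.6403545 ] [ 0.17945425  0.21654189 -1.75284859] (array([-0.6, -0.4, 17.4]), array([ 0.001, -0.   , -0.   ]))
```

Emit:
jog_arm([
  [[-0.5, -0.4, 5], [0, 0, 0]],
  [[-0.5, -0.4, 10], [0, 0, 0]],
  [[-0.5, -0.4, 14], [0, 0, 0]],
  [[-0.5, -0.4, 16], [0, 0, 0]],
  [[-0.5, -0.4, 17], [0, 0, 0]],
  [[-0.5, -0.4, 17.6], [0, 0, 0]],
  [[-0.5, -0.4, 17.6], [0, 0, 0]],
  [[-0.5, -0.4, 17.6], [0, 0, 0]],
  [[-0.5, -0.4, 17.6], [0, 0, 0]],
])

```text
time: 32.6
tool_pos: [475.9, 317.6, 73.8]
tcp_rot: [-180.0, 0.0, 112.1]
ft_force: [-7.3, -3.4, 12.2]
finger_gap: 50.9
grip_force: 44.0
```

Run:
```python
from h import *
s=r.sense(); print(s['tool_pos'],s['ft_force'],s['wrist_torque'])
```

```text
[475.93052354 317.64641636  73.8096736 ] [-7.29937858 -3.38061661 12.23493737] [-0.7273726  1.1172579  0.0138628]
```

Emit:
jog_arm([
  [[0, 0, 0], [0, 0, 0]],
  [[0, 0, 0], [0, 0, 0]],
  [[0, 0, 0], [0, 0, 0]],
  [[0, 0, 0], [0, 0, 0]],
  [[0, 0, -10], [0, 0, 0]],
  [[0, 0, -30], [0, 0, 0]],
  [[-10, 0, -55], [0, 0, 0]],
  [[-35, 0, -80], [0, 0, 0]],
  [[-50, 0, -90], [0, 0, 0]],
  [[-50, 0, -90], [0, 0, 0]],
], grip=64)

```text
time: 33.6
tool_pos: [496.9, 270.3, 164.9]
tcp_rot: [179.8, 0.0, 112.0]
ft_force: [0.3, 0.0, -0.3]
finger_gap: 63.9
grip_force: 0.0
```

Run:
```python
from h import *
brass('wrist','w10'); brass('top'); brass('scene','s10')
print(r.sense()['tool_pos'], move([521.2,51.9,90],[180,0,96.5]))
```

```text
(array([475.6, 318.1]), array([50.8, 31.5]), 22.1, 3149) z 84.4 px [309. 132.]
(array([520.9,  50.9]), array([48.1, 27.7]), 6.0, 180) z 13.5 px [299. 204.]
(array([ -25.2, -425. ]), array([735.4, 392.7]), 89.2, 4595) z 2.2 px [343.  87.]
(array([ 102.2, -740.3]), array([110.5, 102.1]), -6.7, 184) z 2.2 px [267.  67.]
(array([ 353.7, -664.8]), array([134.7, 116.2]), -87.4, 275) z 2.0 px [236. 100.]
(array([ 341.1, -457.3]), array([288.3, 123. ]), -84.0, 588) z 2.0 px [266. 122.]
(array([ 433.9, -581.2]), array([128.5,  41.3]), 85.0, 113) z 2.1 px [233. 121.]
(array([ 313.6, -238.5]), array([337.6, 123.9]), 66.5, 489) z 2.2 px [321. 154.]
(array([ 440.8, -467.9]), array([104.6,  50.9]), -84.8, 158) z 1.8 px [250. 135.]
(array([-99.1, 243.7]), array([248.1, 153.6]), -1.1, 787) z 1.7 px [496. 150.]
(array([ 229.7, -213.4]), array([83. , 35.7]), -89.5, 70) z 2.1 px [339. 138.]
(array([132.5, -17.3]), array([80.8, 28.7]), 81.6, 68) z 1.8 px [397. 150.]
(array([ 843.6, -748.5]), array([85.3, 83. ]), 12.9, 165) z 1.9 px [110. 157.]
(array([ 596.2, -462.4]), array([102.8,  43. ]), 74.5, 88) z
[... 1910 characters left out ...]
2]), array([71.4, 35.7]), 29.3, 121) z 1.3 px [462. 263.]
(array([400.7, 358.3]), array([47.6, 30. ]), -47.1, 67) z 1.5 px [447. 260.]
(array([445. , 366.3]), array([67.7, 25.6]), 33.2, 73) z 1.1 px [440. 270.]
(array([ 82.5, 756.1]), array([37.5, 30.6]), 34.5, 64) z 1.1 px [628. 272.]
(array([585.5, 259.9]), array([81.7, 75.8]), 37.2, 215) z 1.6 px [380. 281.]
(array([474., 404.]), array([74.6, 47.3]), -7.4, 140) z 1.5 px [448. 287.]
(array([575.7, 325. ]), array([57. , 44.4]), -4.8, 110) z 1.2 px [402. 293.]
(array([584.4, 552.3]), array([31.9, 24.9]), -82.0, 61) z 1.5 px [473. 354.]
[494.01863195 271.29139436 161.15943472] (array([-213.5,  -57.2,   71.2]), array([-0.002, -0.   ,  0.272]))
```

The second plate lies square on the first, with its top at z 84. Next is plate 3.

Emit:
jog_arm([
  [[-40, -10, 5], [0, 0, 0.05]],
  [[-80, -20, 15], [0, 0, 0.11]],
  [[-125, -32, 30], [0, 0, 0.17]],
  [[-165, -43, 50], [0, 0, 0.22]],
  [[-200, -53, 65], [0, 0, 0.272]],
  [[-213.5, -57.2, 71], [0, 0, 0.272]],
  [[-213.5, -57.2, 71], [0, 0, 0.272]],
  [[-213.5, -57.2, 71], [0, 0, 0.272]],
  [[-213.5, -57.2, 71], [0, 0, 0.272]],
  [[-213.5, -57.2, 71], [0, 0, 0.272]],
], grip=66)

```text
time: 34.75
tool_pos: [522.5, 53.3, 92.0]
tcp_rot: [179.9, -0.0, 96.6]
ft_force: [0.5, -0.8, 0.1]
finger_gap: 66.1
grip_force: 0.0
```

Run:
```python
from h import *
brass('wrist','w11',zr=(10,20))
print(r.sense()['tool_pos'], move([521.2,51.9,4],[180,0,96.6]))
```

```text
(array([521.4,  51.8]), array([51.3, 31.7]), 6.2, 2653) z 15.3 px [310. 205.]
(array([ 414.2, -101.4]), array([21.7,  2.8]), -14.3, 114) z 12.5 px [170. 354.]
[522.51867899  53.16326847  91.99814516] (array([-1.1, -1.5, 88. ]), array([ 0.001, -0.   ,  0.001]))
```

Emit:
jog_arm([
  [[-0.9, -1.2, 25], [0, 0, 0.005]],
  [[-0.9, -1.2, 50], [0, 0, 0.005]],
  [[-0.9, -1.2, 72], [0, 0, 0.005]],
  [[-0.9, -1.2, 83], [0, 0, 0.005]],
  [[-0.9, -1.2, 87.5], [0, 0, 0.005]],
  [[-0.9, -1.2, 87.5], [0, 0, 0.005]],
  [[-0.9, -1.2, 87.5], [0, 0, 0.005]],
  [[-0.9, -1.2, 87.5], [0, 0, 0.005]],
])

```text
time: 35.6
tool_pos: [522.3, 51.0, 5.2]
tcp_rot: [179.9, 0.0, 96.2]
ft_force: [0.1, -0.4, -0.4]
finger_gap: 66.2
grip_force: 0.0
```

Emit:
jog_arm([
  [[0, 0, 0], [0, 0, 0]],
  [[0, 0, 0], [0, 0, 0]],
  [[0, 0, 0], [0, 0, 0]],
  [[0, 0, 0], [0, 0, 0]],
  [[0, 0, 0], [0, 0, 0]],
  [[0, 0, 0], [0, 0, 0]],
], grip=45, force=40)

```text
time: 36.2
tool_pos: [522.0, 50.9, 5.1]
tcp_rot: [179.9, 0.0, 96.2]
ft_force: [-2.3, 0.5, 6.5]
finger_gap: 50.7
grip_force: 41.7
```

Emit:
jog_arm([
  [[0, 0, -10], [0, 0, 0]],
  [[0, 0, -30], [0, 0, 0]],
  [[0, 0, -60], [0, 0, 0]],
  [[0, 0, -90], [0, 0, 0]],
  [[0, 0, -130], [0, 0, 0]],
  [[0, 0, -130], [0, 0, 0]],
  [[0, 0, -130], [0, 0, 0]],
])

```text
time: 36.9
tool_pos: [522.0, 50.9, 135.5]
tcp_rot: [179.8, 0.0, 96.2]
ft_force: [-0.2, -0.6, -2.9]
finger_gap: 51.0
grip_force: 42.6
```

Run:
```python
from h import *
held(); s=r.sense(); print(s['tool_pos'],s['finger_gap'], move([493.6,276.4,145],[180,0,112.1])); brass('top')
```

```text
held top z -10.551185375289402 (array([0.8, 0. ]), array([51.3, 32.2]), 89.8, 6240)
[520.7702      50.95242458 133.73451516] 50.71432232370392 (array([227.1,  -2.5, -11.3]), array([-0.   , -0.   , -0.277]))
(array([474.6, 316.2]), array([49.9, 32.9]), 21.6, 253) z 81.9 px [194. 219.]
```

Emit:
jog_arm([
  [[35, 0, -3], [0, 0, -0.04]],
  [[75, -1, -6], [0, 0, -0.1]],
  [[120, -1, -9], [0, 0, -0.16]],
  [[165, -2, -11], [0, 0, -0.22]],
  [[205, -2, -11], [0, 0, -0.277]],
  [[227, -2.5, -11], [0, 0, -0.277]],
  [[227, -2.5, -11], [0, 0, -0.277]],
  [[227, -2.5, -11], [0, 0, -0.277]],
  [[227, -2.5, -11], [0, 0, -0.277]],
  [[227, -2.5, -11], [0, 0, -0.277]],
])

```text
time: 38.0
tool_pos: [493.9, 275.1, 144.3]
tcp_rot: [-179.9, 0.0, 112.0]
ft_force: [0.8, -0.2, -2.0]
finger_gap: 50.5
grip_force: 42.6
```

Run:
```python
from h import *
held(); brass('wrist','w12',zr=(60,95)); s=r.sense(); print(s['tool_pos'],s['finger_gap'], move([476.5,317.4,102],[180,0,112.1]));
```

```text
held top z -10.535781972737288 (array([ 1. , -0.2]), array([51.7, 32.5]), 89.8, 6217)
(array([475.5, 318.3]), array([51., 31.]), 22.1, 3670) z 84.4 px [311. 142.]
[494.14126932 275.33607133 144.77178346] 50.77131096618014 (array([45.6, -0.6, 42.8]), array([-0.   ,  0.   , -0.001]))
```

Emit:
jog_arm([
  [[14, 0, 4], [0, 0, 0]],
  [[28, 0, 10], [0, 0, 0]],
  [[40, -0.6, 25], [0, 0, 0]],
  [[45.2, -0.6, 37], [0, 0, 0]],
  [[45.2, -0.6, 43], [0, 0, 0]],
  [[45.2, -0.6, 43], [0, 0, 0]],
  [[45.2, -0.6, 43], [0, 0, 0]],
  [[45.2, -0.6, 43], [0, 0, 0]],
  [[45.2, -0.6, 43], [0, 0, 0]],
  [[45.2, -0.6, 43], [0, 0, 0]],
])

```text
time: 39.1
tool_pos: [476.8, 317.9, 102.5]
tcp_rot: [179.9, -0.0, 112.1]
ft_force: [-0.1, 0.3, -2.0]
finger_gap: 50.4
grip_force: 42.6
```

Run:
```python
from h import *
s=r.sense(); print(s['tool_pos'],s['ft_force'],move([476.4,317.5,85.6],[180,0,112.1]))
```

```text
[476.80253457 317.9298974  102.48583734] [-0.12863365  0.26286729 -1.9833763 ] (array([-0.2, -0.6, 16.9]), array([ 0.001, -0.   , -0.   ]))
```

Emit:
jog_arm([
  [[-0.2, -0.5, 5], [0, 0, 0]],
  [[-0.2, -0.5, 10], [0, 0, 0]],
  [[-0.2, -0.5, 14], [0, 0, 0]],
  [[-0.2, -0.5, 16], [0, 0, 0]],
  [[-0.2, -0.5, 16.8], [0, 0, 0]],
  [[-0.2, -0.5, 16.8], [0, 0, 0]],
  [[-0.2, -0.5, 16.8], [0, 0, 0]],
  [[-0.2, -0.5, 16.8], [0, 0, 0]],
])

```text
time: 39.9
tool_pos: [475.9, 317.6, 86.1]
tcp_rot: [-180.0, 0.0, 112.1]
ft_force: [-5.4, -3.5, 9.1]
finger_gap: 50.3
grip_force: 43.7
```

Run:
```python
from h import *
s=r.sense(); print(s['tool_pos'],s['ft_force'],s['wrist_torque'])
```

```text
[475.8661024  317.57114374  86.13516501] [-5.40790756 -3.50259885  9.08024041] [-0.54726108  0.94504918  0.0162505 ]
```

Emit:
jog_arm([
  [[0, 0, 0], [0, 0, 0]],
  [[0, 0, 0], [0, 0, 0]],
  [[0, 0, 0], [0, 0, 0]],
  [[0, 0, 0], [0, 0, 0]],
  [[0, 0, -10], [0, 0, 0]],
  [[0, 0, -30], [0, 0, 0]],
  [[-10, 0, -55], [0, 0, 0]],
  [[-35, 0, -80], [0, 0, 0]],
  [[-50, 0, -110], [0, 0, 0]],
  [[-50, 0, -110], [0, 0, 0]],
], grip=64)

```text
time: 40.9
tool_pos: [498.2, 270.8, 201.4]
tcp_rot: [179.5, 0.0, 112.0]
ft_force: [0.6, 0.2, 0.7]
finger_gap: 64.1
grip_force: 0.0
```

Run:
```python
from h import *
brass('top'); s=r.sense()
brass('wrist','w13',zr=(60,110)); stand()
print(s['tool_pos'], move([690,122.3,206],[180,0,93.9]))
```

```text
(array([475.3, 318.4]), array([50.7, 31.2]), 22.1, 2567) z 96.4 px [309. 131.]
(array([476.5, 318. ]), array([76.2, 59.8]), 22.2, 1404) 8.168767842858074
[496.91497221 271.30498882 198.90690556] (array([-211.6,  124.8,  -10.7]), array([ 0.   , -0.   ,  0.318]))
```

View pics/w13.png

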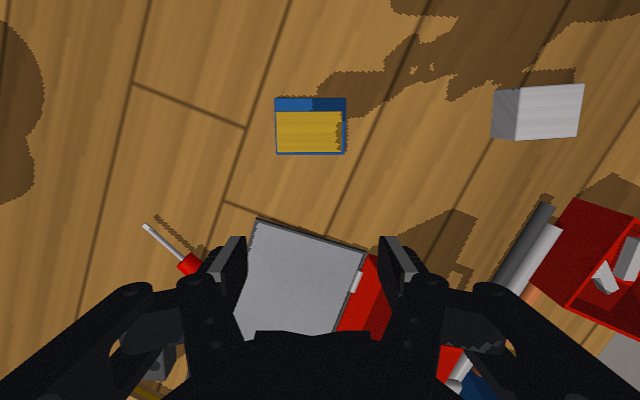

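The pile of three is square on the stand, with its top at z 96, 1 mm off along x, and the brass tray is empty. Next I'll close the lids, left one first.

Emit:
jog_arm([
  [[-35, 20, -4], [0, 0, 0.06]],
  [[-75, 44, -8], [0, 0, 0.13]],
  [[-115, 68, -11], [0, 0, 0.2]],
  [[-150, 88, -11], [0, 0, 0.27]],
  [[-185, 109, -11], [0, 0, 0.318]],
  [[-205, 121, -11], [0, 0, 0.318]],
  [[-211.6, 124.8, -11], [0, 0, 0.318]],
  [[-211.6, 124.8, -11], [0, 0, 0.318]],
  [[-211.6, 124.8, -11], [0, 0, 0.318]],
  [[-211.6, 124.8, -11], [0, 0, 0.318]],
], grip=22)

```text
time: 42.05
tool_pos: [689.1, 123.7, 206.0]
tcp_rot: [-180.0, -0.0, 94.0]
ft_force: [0.2, 0.2, 0.5]
finger_gap: 22.0
grip_force: 0.0
```

Run:
```python
from h import *
im,d=snap('wrist','w14')
print(r.sense()['tool_pos'], r.sense()['finger_gap'],move([690,122.3,104.5],[180,0,93.9]))
```

```text
[689.21896566 123.58167323 206.24663498] 22.477726095494024 (array([ -1.4,   0.7, 101.7]), array([-0.   , -0.   ,  0.002]))
```

View pics/w14.png

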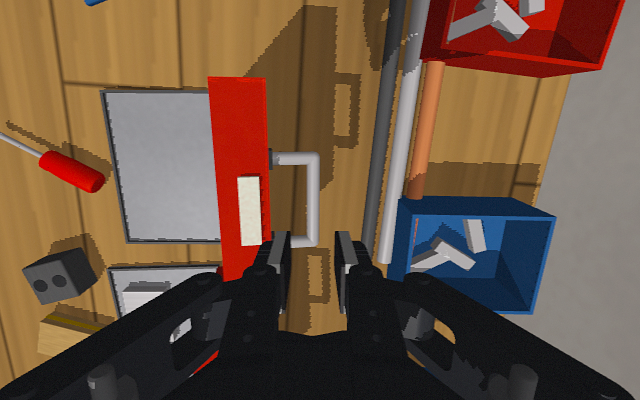

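The open bar is at column 312, between the pads. I'll go down, grip it and reverse the arc.

Emit:
jog_arm([
  [[-1, 0.5, 25], [0, 0, 0.002]],
  [[-1, 0.5, 55], [0, 0, 0.002]],
  [[-1, 0.5, 82], [0, 0, 0.002]],
  [[-1, 0.5, 97], [0, 0, 0.002]],
  [[-1, 0.5, 101.5], [0, 0, 0.002]],
  [[-1, 0.5, 101.5], [0, 0, 0.002]],
  [[-1, 0.5, 101.5], [0, 0, 0.002]],
])

```text
time: 42.8
tool_pos: [691.7, 121.5, 106.7]
tcp_rot: [179.8, -0.0, 93.8]
ft_force: [-0.2, 1.2, 0.4]
finger_gap: 21.9
grip_force: 0.0
```

Emit:
jog_arm([
  [[0, 0, 0], [0, 0, 0]],
  [[0, 0, 0], [0, 0, 0]],
  [[0, 0, 0], [0, 0, 0]],
  [[0, 0, 0], [0, 0, 0]],
  [[0, 0, 0], [0, 0, 0]],
], grip=5, force=30)

```text
time: 43.3
tool_pos: [692.0, 121.5, 106.2]
tcp_rot: [179.8, -0.0, 93.8]
ft_force: [2.2, 1.2, 5.8]
finger_gap: 8.3
grip_force: 29.7
```

Emit:
jog_arm([
  [[0, -7.8, -6.2], [0, 0, 0]],
  [[0, -18.2, -12.7], [0, 0, 0]],
  [[0, -29, -18.4], [0, 0, 0]],
  [[0, -40.4, -23], [0, 0, 0]],
  [[0, -52, -26.7], [0, 0, 0]],
  [[0, -64, -29.3], [0, 0, 0]],
  [[0, -76.3, -31], [0, 0, 0]],
  [[0, -88.6, -31.4], [0, 0, 0]],
  [[0, -100.8, -30.8], [0, 0, 0]],
  [[0, -113, -29.2], [0, 0, 0]],
])

```text
time: 44.3
tool_pos: [579.1, 114.0, 135.8]
tcp_rot: [179.7, -0.0, 93.8]
ft_force: [2.1, 0.7, 7.1]
finger_gap: 8.5
grip_force: 32.0
```

Emit:
jog_arm([
  [[0, -12, 2.7], [0, 0, 0]],
  [[0, -23.7, 6.4], [0, 0, 0]],
  [[0, -35, 11], [0, 0, 0]],
  [[0, -46, 16.8], [0, 0, 0]],
  [[0, -56.2, 23.5], [0, 0, 0]],
  [[0, -66, 31], [0, 0, 0]],
  [[0, -75, 39.3], [0, 0, 0]],
  [[0, -83.2, 48.3], [0, 0, 0]],
  [[0, -90.7, 58], [0, 0, 0]],
  [[0, -95.7, 66], [0, 0, 0]],
])

```text
time: 45.3
tool_pos: [481.7, 107.5, 67.0]
tcp_rot: [-180.0, -0.0, 93.8]
ft_force: [2.7, 2.0, 0.8]
finger_gap: 8.4
grip_force: 33.3
```

Emit:
jog_arm([
  [[0, 0, 0], [0, 0, 0]],
  [[0, -0.8, 1.2], [0, 0, 0]],
  [[0, -1.5, 2.5], [0, 0, 0]],
  [[0, -1.5, 2.5], [0, 0, 0]],
  [[0, -1.5, 2.5], [0, 0, 0]],
])

```text
time: 45.8
tool_pos: [480.8, 107.5, 65.3]
tcp_rot: [-180.0, -0.0, 93.8]
ft_force: [0.8, 2.6, 0.1]
finger_gap: 8.4
grip_force: 33.3
```

Emit:
jog_arm([
  [[0, 0, 1], [0, 0, 0]],
  [[0, -0.4, 2], [0, 0, 0]],
  [[0, -0.4, 3], [0, 0, 0]],
  [[0, -0.4, 3], [0, 0, 0]],
  [[0, -0.4, 3], [0, 0, 0]],
])

```text
time: 46.3
tool_pos: [480.3, 107.4, 63.9]
tcp_rot: [-180.0, 0.0, 93.8]
ft_force: [-11.1, 0.7, 18.7]
finger_gap: 8.4
grip_force: 35.3
```

The lid meets its stop at 19 N. I'll release it, rise and go to the middle lid.

Emit:
jog_arm([
  [[0, 0, 0], [0, 0, 0]],
  [[0, 0, 0], [0, 0, 0]],
  [[0, 0, 0], [0, 0, 0]],
  [[0, 0, -20], [0, 0, 0]],
  [[0, 0, -60], [0, 0, 0]],
  [[0, 0, -100], [0, 0, 0]],
  [[0, 0, -140], [0, 0, 0]],
  [[0, 0, -143], [0, 0, 0]],
  [[0, 0, -143], [0, 0, 0]],
  [[0, 0, -143], [0, 0, 0]],
], grip=22)

```text
time: 47.3
tool_pos: [479.7, 107.2, 203.7]
tcp_rot: [-179.9, 0.0, 93.8]
ft_force: [0.3, 0.1, -0.6]
finger_gap: 22.1
grip_force: 0.0
```

Run:
```python
from h import *
s=r.sense(); im,d=r.snapshot('wrist'); W=pts('wrist',d,s); q=(im[...,2]>120)&(im[...,1]<60)&(W[...,2]>30)&(W[...,2]<60)&(abs(W[...,1]-112)<90)&(abs(W[...,0]-531)<75); P=W[q]
A=np.c_[P[:,:2],np.ones(len(P))]; c=np.linalg.lstsq(A,P[:,2],rcond=None)[0]; print(rect(P),c,np.median(P[:,2]))
print(s['tool_pos'],s['finger_gap'],move([674.5,-83,206],[180,0,95.7]))
```

```text
(array([531.6, 112.5]), array([177.9, 141. ]), -86.1, 20707) [-8.39289303e-04  1.10865938e-03  4.45859885e+01] 44.272374536993766
[479.72148351 107.20729028 203.72401925] 22.08159579549642 (array([-202.7,  182.2,   -3.3]), array([-0.003,  0.   , -0.034]))
```

L is fully shut, with its top level at 44.3 mm.

Emit:
jog_arm([
  [[-35, 31, -4], [0, 0, -0.005]],
  [[-70, 62, -4], [0, 0, -0.01]],
  [[-105, 94, -4], [0, 0, -0.02]],
  [[-140, 126, -4], [0, 0, -0.03]],
  [[-175, 157, -4], [0, 0, -0.034]],
  [[-196, 176, -4], [0, 0, -0.034]],
  [[-202.7, 182.2, -4], [0, 0, -0.034]],
  [[-202.7, 182.2, -4], [0, 0, -0.034]],
  [[-202.7, 182.2, -4], [0, 0, -0.034]],
  [[-202.7, 182.2, -4], [0, 0, -0.034]],
])

```text
time: 48.35
tool_pos: [674.8, -81.5, 209.0]
tcp_rot: [-180.0, -0.0, 95.8]
ft_force: [-0.4, 0.2, -0.2]
finger_gap: 21.6
grip_force: 0.0
```

Run:
```python
from h import *
im,d=snap('wrist','w15'); s=r.sense()
print(s['tool_pos'], s['finger_gap'],move([674.5,-83,105],[180,0,95.7]))
W=pts('wrist',d,s); g=np.ptp(im.astype(int),axis=-1)<30
P=W[g&(W[...,2]>112)&(W[...,2]<132)&(abs(W[...,0]-674)<20)&(abs(W[...,1]+85)<40)]; print(rect(P))
```

```text
[675.0090501  -81.55157517 209.44441627] 22.04798368421675 (array([ -1.4,  -0.6, 104.4]), array([-0.   , -0.   ,  0.002]))
(array([668.1, -83.4]), array([77.3, 21.2]), -83.8, 1502)
```

Emit:
jog_arm([
  [[-1, -0.8, 25], [0, 0, 0]],
  [[-1, -0.8, 55], [0, 0, 0]],
  [[-1, -0.8, 84], [0, 0, 0]],
  [[-1, -0.8, 100], [0, 0, 0]],
  [[-1, -0.8, 104.4], [0, 0, 0]],
  [[-1, -0.8, 104.4], [0, 0, 0]],
  [[-1, -0.8, 104.4], [0, 0, 0]],
])

```text
time: 49.1
tool_pos: [676.1, -84.0, 107.0]
tcp_rot: [179.8, 0.0, 95.7]
ft_force: [0.4, -0.2, 0.3]
finger_gap: 22.1
grip_force: 0.0
```

Emit:
jog_arm([
  [[0, 0, 0], [0, 0, 0]],
  [[0, 0, 0], [0, 0, 0]],
  [[0, 0, 0], [0, 0, 0]],
  [[0, 0, 0], [0, 0, 0]],
  [[0, 0, 0], [0, 0, 0]],
], grip=5, force=30)

```text
time: 49.6
tool_pos: [676.4, -84.1, 106.6]
tcp_rot: [179.8, 0.0, 95.7]
ft_force: [3.8, 0.1, 5.5]
finger_gap: 9.0
grip_force: 29.7
```

Emit:
jog_arm([
  [[0, -7.8, -6.2], [0, 0, 0]],
  [[0, -18.2, -12.7], [0, 0, 0]],
  [[0, -29, -18.4], [0, 0, 0]],
  [[0, -40.4, -23], [0, 0, 0]],
  [[0, -52, -26.7], [0, 0, 0]],
  [[0, -64, -29.3], [0, 0, 0]],
  [[0, -76.3, -31], [0, 0, 0]],
  [[0, -88.6, -31.4], [0, 0, 0]],
  [[0, -100.8, -30.8], [0, 0, 0]],
  [[0, -113, -29.2], [0, 0, 0]],
])

```text
time: 50.6
tool_pos: [563.3, -95.4, 135.4]
tcp_rot: [179.8, 0.0, 95.7]
ft_force: [2.7, -0.2, 5.2]
finger_gap: 8.7
grip_force: 31.7
```

Emit:
jog_arm([
  [[0, -12, 2.7], [0, 0, 0]],
  [[0, -23.7, 6.4], [0, 0, 0]],
  [[0, -35, 11], [0, 0, 0]],
  [[0, -46, 16.8], [0, 0, 0]],
  [[0, -56.2, 23.5], [0, 0, 0]],
  [[0, -66, 31], [0, 0, 0]],
  [[0, -75, 39.3], [0, 0, 0]],
  [[0, -83.2, 48.3], [0, 0, 0]],
  [[0, -90.7, 58], [0, 0, 0]],
  [[0, -95.7, 66], [0, 0, 0]],
])

```text
time: 51.6
tool_pos: [466.7, -105.0, 67.3]
tcp_rot: [180.0, 0.0, 95.7]
ft_force: [6.9, 0.4, 27.4]
finger_gap: 8.5
grip_force: 34.7
```

Emit:
jog_arm([
  [[0, 0, 0], [0, 0, 0]],
  [[0, -0.8, 1.2], [0, 0, 0]],
  [[0, -1.5, 2.5], [0, 0, 0]],
  [[0, -1.7, 3.5], [0, 0, 0]],
  [[0, -1.7, 4], [0, 0, 0]],
  [[0, -1.7, 4], [0, 0, 0]],
  [[0, -1.7, 4], [0, 0, 0]],
])

```text
time: 52.3
tool_pos: [467.0, -105.1, 67.1]
tcp_rot: [179.9, 0.0, 95.7]
ft_force: [-7.2, 4.9, 29.1]
finger_gap: 8.5
grip_force: 33.4
```

Emit:
jog_arm([
  [[0, 0, 0], [0, 0, 0]],
  [[0, 0, 0], [0, 0, 0]],
  [[0, 0, 0], [0, 0, 0]],
  [[0, 0, -20], [0, 0, 0]],
  [[0, 0, -60], [0, 0, 0]],
  [[0, 0, -100], [0, 0, 0]],
  [[0, 0, -140], [0, 0, 0]],
  [[0, 0, -143], [0, 0, 0]],
  [[0, 0, -143], [0, 0, 0]],
  [[0, 0, -143], [0, 0, 0]],
], grip=22)

```text
time: 53.3
tool_pos: [464.7, -104.6, 205.3]
tcp_rot: [-179.9, -0.1, 95.7]
ft_force: [-0.4, 0.8, -0.5]
finger_gap: 22.0
grip_force: 0.0
```

```bash
cat >> h.py <<'E'
def lid(cx,cy):
    s=r.sense(); im,d=r.snapshot('wrist'); W=pts('wrist',d,s); q=(im[...,2]>90)&(im[...,1]<60)&(W[...,2]>30)&(W[...,2]<60)&(abs(W[...,1]-cy)<90)&(abs(W[...,0]-cx)<75); P=W[q]
    A=np.c_[P[:,:2],np.ones(len(P))]; c=np.linalg.lstsq(A,P[:,2],rcond=None)[0]; print(rect(P),c,np.median(P[:,2]))
E
python3 - <<'E'
from h import *
lid(519,-99); s=r.sense()
print(s['tool_pos'],s['finger_gap'],move([626.3,-333.5,206],[180,0,85.4]))
E
```

```text
(array([518.7, -98.9]), array([178.1, 139.9]), -84.2, 21176) [-4.61574552e-04  1.07194625e-03  4.46460942e+01] 44.313308564731386
[ 464.4163772  -104.58160842  204.8645671 ] 21.7277856664996 (array([-243.9,  138.2,   -2. ]), array([-0.003, -0.001,  0.18 ]))
```

M is fully shut. Next is R.

Emit:
jog_arm([
  [[-40, 22, -3], [0, 0, 0.03]],
  [[-80, 45, -4], [0, 0, 0.06]],
  [[-120, 68, -4], [0, 0, 0.09]],
  [[-160, 91, -4], [0, 0, 0.12]],
  [[-200, 113, -4], [0, 0, 0.15]],
  [[-230, 130, -4], [0, 0, 0.18]],
  [[-244, 138.2, -4], [0, 0, 0.18]],
  [[-244, 138.2, -4], [0, 0, 0.18]],
  [[-244, 138.2, -4], [0, 0, 0.18]],
  [[-244, 138.2, -4], [0, 0, 0.18]],
])

```text
time: 54.35
tool_pos: [626.8, -332.7, 210.1]
tcp_rot: [-179.9, -0.1, 85.5]
ft_force: [-0.0, -0.4, 0.7]
finger_gap: 22.2
grip_force: 0.0
```

Run:
```python
from h import *
im,d=snap('wrist','w16'); s=r.sense()
print(s['tool_pos'], s['finger_gap'],move([626.3,-333.5,105],[180,0,85.2]))
W=pts('wrist',d,s); g=np.ptp(im.astype(int),axis=-1)<30
P=W[g&(W[...,2]>112)&(W[...,2]<132)&(abs(W[...,0]-626)<20)&(abs(W[...,1]+332)<40)]; print(rect(P))
```

```text
[ 626.99449452 -332.76569733  210.73541229] 22.146277195034312 (array([ -0.8,  -0.5, 105.7]), array([-0.001, -0.001,  0.005]))
(array([ 619.7, -329.6]), array([75.1, 27.2]), -89.9, 1517)
```

Emit:
jog_arm([
  [[-0.7, -0.8, 25], [0, 0, 0.005]],
  [[-0.7, -0.8, 55], [0, 0, 0.005]],
  [[-0.7, -0.8, 84], [0, 0, 0.005]],
  [[-0.7, -0.8, 101], [0, 0, 0.005]],
  [[-0.7, -0.8, 106], [0, 0, 0.005]],
  [[-0.7, -0.8, 106], [0, 0, 0.005]],
  [[-0.7, -0.8, 106], [0, 0, 0.005]],
])

```text
time: 55.1
tool_pos: [627.6, -335.0, 107.2]
tcp_rot: [179.9, 0.1, 85.1]
ft_force: [-0.0, 0.6, 0.2]
finger_gap: 21.8
grip_force: 0.0
```

Emit:
jog_arm([
  [[0, 0, 0], [0, 0, 0]],
  [[0, 0, 0], [0, 0, 0]],
  [[0, 0, 0], [0, 0, 0]],
  [[0, 0, 0], [0, 0, 0]],
  [[0, 0, 0], [0, 0, 0]],
], grip=5, force=30)

```text
time: 55.6
tool_pos: [627.9, -335.2, 106.9]
tcp_rot: [179.8, 0.1, 85.1]
ft_force: [2.7, -1.0, 5.2]
finger_gap: 8.6
grip_force: 29.6
```

Emit:
jog_arm([
  [[0, -7.8, -6.2], [0, 0, 0]],
  [[0, -18.2, -12.7], [0, 0, 0]],
  [[0, -29, -18.4], [0, 0, 0]],
  [[0, -40.4, -23], [0, 0, 0]],
  [[0, -52, -26.7], [0, 0, 0]],
  [[0, -64, -29.3], [0, 0, 0]],
  [[0, -76.3, -31], [0, 0, 0]],
  [[0, -88.6, -31.4], [0, 0, 0]],
  [[0, -100.8, -30.8], [0, 0, 0]],
  [[0, -113, -29.2], [0, 0, 0]],
])

```text
time: 56.6
tool_pos: [514.9, -326.1, 136.2]
tcp_rot: [179.8, 0.1, 85.1]
ft_force: [1.5, -1.7, 8.1]
finger_gap: 8.4
grip_force: 31.2
```

Emit:
jog_arm([
  [[0, -12, 2.7], [0, 0, 0]],
  [[0, -23.7, 6.4], [0, 0, 0]],
  [[0, -35, 11], [0, 0, 0]],
  [[0, -46, 16.8], [0, 0, 0]],
  [[0, -56.2, 23.5], [0, 0, 0]],
  [[0, -66, 31], [0, 0, 0]],
  [[0, -75, 39.3], [0, 0, 0]],
  [[0, -83.2, 48.3], [0, 0, 0]],
  [[0, -90.7, 58], [0, 0, 0]],
  [[0, -95.7, 66], [0, 0, 0]],
])

```text
time: 57.6
tool_pos: [418.3, -317.5, 67.7]
tcp_rot: [179.9, 0.1, 85.1]
ft_force: [10.2, -1.2, 38.6]
finger_gap: 8.1
grip_force: 35.4
```

Emit:
jog_arm([
  [[0, 0, 0], [0, 0, 0]],
  [[0, -0.8, 1.2], [0, 0, 0]],
  [[0, -1.5, 2.5], [0, 0, 0]],
  [[0, -1.5, 3], [0, 0, 0]],
  [[0, -1.5, 3], [0, 0, 0]],
  [[0, -1.5, 3], [0, 0, 0]],
])

```text
time: 58.2
tool_pos: [418.5, -317.6, 67.2]
tcp_rot: [179.8, 0.1, 85.1]
ft_force: [1.7, -0.2, 15.0]
finger_gap: 8.4
grip_force: 32.3
```

Emit:
jog_arm([
  [[0, 0, 0], [0, 0, 0]],
  [[0, 0, 0], [0, 0, 0]],
  [[0, 0, 0], [0, 0, 0]],
  [[0, 0, -20], [0, 0, 0]],
  [[0, 0, -60], [0, 0, 0]],
  [[0, 0, -100], [0, 0, 0]],
  [[0, 0, -140], [0, 0, 0]],
  [[0, 0, -143], [0, 0, 0]],
  [[0, 0, -143], [0, 0, 0]],
  [[0, 0, -143], [0, 0, 0]],
], grip=22)

```text
time: 59.2
tool_pos: [416.4, -316.0, 206.4]
tcp_rot: [-179.9, -0.1, 85.1]
ft_force: [-0.4, 0.7, -0.7]
finger_gap: 21.7
grip_force: 0.0
```

Run:
```python
from h import *
lid(471,-317); print(r.sense()['time'],r.sense()['tool_pos']); brass('top','t9'); snap('scene','s9')
im=cv2.imread('pics/t9.png');cv2.imwrite('pics/t9c.png',np.vstack([cv2.resize(im[120:280,130:500],(740,320)),cv2.resize(cv2.imread('pics/s9.png')[120:320,130:500],(740,400))[:280]]))
```

```text
(array([ 470.6, -316.8]), array([178.5, 139.8]), 85.6, 21561) [-7.69804608e-04  1.24270166e-03  4.50212026e+01] 44.26612797057942
59.25 [ 416.23611269 -315.81215288  205.93048468]
(array([473.9, 316.3]), array([52.2, 33. ]), 21.6, 269) z 93.6 px [193. 219.]
```

View pics/t9c.png

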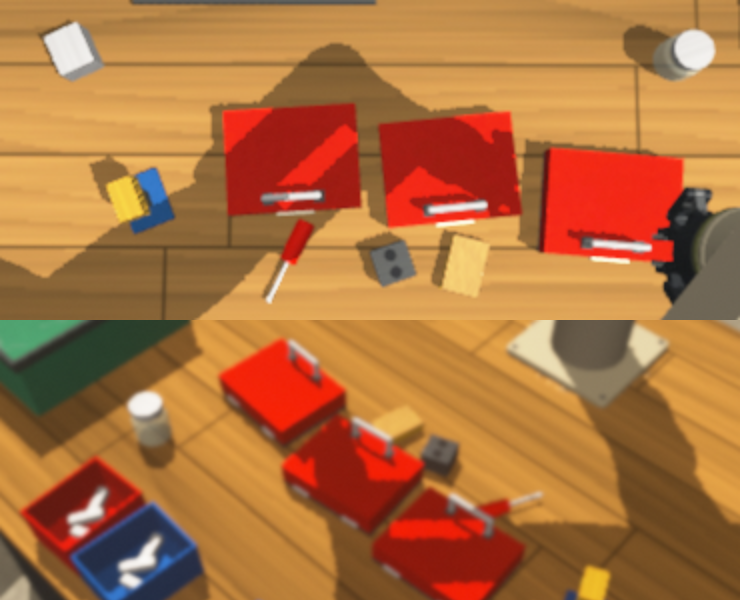

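All three lids are shut, the pile stands on the riser at (128,200) in the view, and the bystanders have not moved. I'll hand in.

```bash
python3 -c "
from bench import r
print(r.hand_in())"
```

```text
the job is handed in; nothing more can be done
None
```

The job is handed in: I opened all three lids together, stacked the three brass plates square on the stand (about 1 mm off centre), and shut all the lids again at 59 s on the clock; no verdict came back.

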